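Demagnetise the connecting rods

ROBOT

A 6-joint arm with a two-finger parallel gripper is mounted at the origin on the work surface. World frame = base frame: x ahead of the robot, y to its left, z up, the work surface at z = 0. Lengths are in m, angles in rad, forces in N, time in s.
With the tool pointing down it reaches from about 0.35 to 0.775 m from the base axis. Payload 5.5 kg.
Tool frame: the origin (TCP) lies on the centre line of the jaws, within the pads' length; the fingertips stand 11 mm ahead of it and the grasp point (between the pads) lies 8 mm behind it (env.tip_extent is the distance from the TCP to the fingertips, in m); z points along the fingers, y is the line along which they close (so a half turn about z gives the same grasp; the last joint's range is limited). The gripper opens to 85 mm and grips with 20 to 120 N. Pads are 22 mm wide; open, the fingers measure 114 mm over their backs; the gripper's body (76 mm by 85 mm) begins 54 mm behind the grasp point. The pads swing forward as they close: fully open they stand 13 mm farther back than shut.
Start: joints at [-1.243, 0.313, 0.046, 1.304, 0, 1.431], TCP at [0.259, -0.513, 0.242] pointing down, gripper open.
Joint ranges: [-2.76, 2.76], [-0.86, 1.69], [-1.03, 1.26], [-2.2, 2.34], [-1.47, 1.5], [-3.14, 3.14]. Speed limits (rad/s): [2.57, 2.57, 3.14, 3.14, 3.14, 3.14].

INTERFACE

Orientations are given as a unit quaternion [w, x, y, z].
In Python, from workcell import env gives the robot as it stands.
- The arm moves only by the shell command python3 -m jog 'ROWS' [FORCE]. ROWS is JSON, a list of rows, each a list of 5 numbers: the gripper's target within -1 to 1 (shut at 1, half-way at 0, fully open at -1), then the shift along the tool's x, y, z in m, then the turn about the tool's z in degrees. In form: [[fingers, tx, ty, tz, turn], ...]. A call has 1 to 5 rows; each row shifts and turns the commanded pose from where the row before left it, along the tool's axes as they then stand; what a row does not reach is not made up. A row lasts 1/12 s, in which the tool goes at most 41.7 mm and 7.16 degrees, less where a joint would pass 70% of its speed; a pose out of reach is approached as far as the arm can. A call is refused whole if a number of a shift passes 0.0417 or a number of a turn 7.16, either way. A call with a gripper value outside its range is refused whole. The fingers move at their own pace and stop on an object; FORCE is the grip in N (left out, the last holds). Time passes only in rows, so rows that do not move let the fingers close. It gives the time, the measured TCP pose, the force, the opening and the grip force at its end, in the units of the state.
- env.get_state(): the state, without advancing time (a new reading comes with each control period).
- env.read_camera(name): name is "side" or "top"; returns a dict with "img" (480x640x3 uint8, red, green, blue), "fov_y" (degrees; the focal length in pixels is half the picture's height over the tangent of half this angle, whatever the lens; pixels are square), "cx", "cy" (the principal point, pixels), "T" (4x4, takes a point from camera to world coordinates). Camera axes: x right, y up, looking along -z (the intrinsics and any distortion apply to the point x, -y, -z); pixel columns grow to the right and rows downward; lengths in m; the calibration is good to about 2 mm. A picture is of the moment at which its call begins. There is no depth.
- env.hand_in(): hands the job in; it is judged then, once.
The state is a dict: "clock": time; "joint_pos": joint angles; "qvel": joint speeds; "tau": joint torques, N m; "tcp_pos": TCP position; "orientation": TCP orientation; "wrist_force": force on the tool from outside, world axes, zero at the start; "ft_torque": the same for the moment, N m; "finger_gap": finger opening in m; "grip_force": force on a finger pad.
Only numpy, scipy, OpenCV 4.12 (cv2) and the standard library are available. Lean on these libraries where they do the work, as an engineer would, in place of code of your own. Each camera call takes 0.05 s, during which the arm holds its last target. There are 200 camera calls.

TASK

Demagnetise every connecting rod lying on the rubber mat: with the switch off, swing the demagnetiser's clamp up, lay all the rods flat in its bays, one to a bay and lengthwise, then swing the clamp fully down over them, flip the switch on, leave it on for at least three seconds and flip it off again. Then swing the clamp up and lay all the rods flat in the tray, none on top of another, leaving the clamp up and the switch off. Never have the switch on with the clamp up, and leave the spray can, the jar and the bearing ring where they stand.

Things in the scene. Friction and masses are not known exactly. Their poses are not given: they have to be found in the camera images.
- demag: Demagnetiser fixed on the bench: blue case 200 mm (x) by 216 mm (y), 50 mm high. Origin at bench level under the bed's centre; z up, x roughly away from the robot. Its top (z=50) is a bed of three bays, see the bay points.
- bay0 (a point): Centre of the floor of the bay at demag x=0, y=-66 mm, z=50 mm. Each bay is 160 mm long (demag x) and 60 mm wide (y), between steel ribs 6 mm thick and 10 mm high that stand only at the bay's two ends (demag x beyond 45 mm either way); its middle is open for fingers. One rod fits lengthwise, either way round.
- bay1 (a point): Centre of the floor of the bay at demag x=0, y=0 mm, z=50 mm. As bay0.
- bay2 (a point): Centre of the floor of the bay at demag x=0, y=66 mm, z=50 mm. As bay0.
- clamp (a joint): Clamp hinge, rad: 0 fully down, 1.9 fully up (its stop), leaning back from the robot. Starts 0 to 0.5, stays where left (stiff: 2 to 5 N at the grip). A 12 mm round steel bail: side arms at demag y=-114 and +114 mm and a crossbar that, when down, lies across the middle of the rods (x=0), 20 mm above the bed. The +y arm is longer and carries the hand grip.
- clamp_hinge (a point): Middle of the clamp's hinge axis, which runs along demag y at demag x=+100 mm, z=76 mm.
- clamp_grip (a point): Middle of the clamp's hand grip: black round bar, 16 mm diameter, 56 mm long, parallel to demag y, sticking out sideways to +y from the end of the longer arm, 150 mm from the hinge axis, at demag y=+146 mm. With the clamp down it is at demag x=-50, z=76 mm; fully up at x=+148, z=218 mm.
- switchbox: Grey switch box fixed on the bench beyond the demagnetiser, 80 mm (x) by 70 mm (y) by 55 mm high. Origin at the centre of its underside; z up; the toggle swings along its x, which points roughly away from the robot.
- toggle (a joint): Over-centre toggle of the switch, rad: -0.45 = off (leaning to the box's -x, towards the robot), +0.45 = on (leaning to +x). Pivot at the centre of the box's top (z = 55 mm), axis along box y. Heavy paddle: it falls over by itself to whichever end it is past the middle of and stays there; about 1 N at the paddle pushes it over.
- toggle_tip (a point): Top of the toggle, 75 mm from its pivot. The toggle is a 10 mm rod that ends in a dark solid steel paddle 16 mm (x) by 40 mm (y) by 40 mm high, the topmost 40 mm of the toggle.
- mat: Black rubber mat, 190 mm (x) by 260 mm (y), 3 mm thick, fixed; origin under its centre. The rods start on it. It is on one side of the demagnetiser, the tray on the other; which is which varies.
- tray: Empty grey plastic tray, fixed, 190 mm (x) by 260 mm (y), 30 mm high, walls and floor 5 mm thick; origin under its centre. Holds three rods side by side along its x.
- rod0: Steel connecting rod, 144 mm long, 18 mm thick, 0.32 kg. Origin mid-length, mid-thickness; x along it to the big end (50 mm across, centre x=+47; small end 28 mm, centre x=-58), z through its thickness. Shank 16 mm wide (y), 14 mm high, free from x=-40 to +20; grip it there, it balances near the origin. Lies flat on the mat at first. Two or three rods are present, an absent one is None.
- rod1: Steel connecting rod, same as rod0; None if absent.
- rod2: Steel connecting rod, same as rod0; None if absent.
- spray_can: Bystander: small spray can, 52 mm diameter, 110 mm high, upright; origin at its base.
- oil_jar: Bystander: jar, 64 mm diameter, 80 mm high; origin at its base.
- bearing: Bystander: steel bearing ring, 72 mm outside, 20 mm high; origin at its base.
Things that resemble listed ones, but are neither listed nor needed, are in the scene too. Leave any yellow look-alike of the rod0 alone. What is shaped like the rod2 but yellow is not meant.

How it is judged:
By the outcome, as a careful person would: the job done as asked, in the order asked, and still so for the second after the job is handed in, with the robot touching nothing.
Of rod0, rod1, rod2 only 2 to 3 are there at a start; the rules pass over those that are not, and their reading is None.
At some moment in a run one of rod0, rod1, rod2 may be knocked a few centimetres aside while the robot is not near it.
Once in a run the grip may slacken for a moment while it holds something.
It also fails if it takes over 208 s, if anything falls off the work surface, if the arm or the gripper's body presses on something with over 40 N, if the wrist force passes 120 N, or if a joint passes its speed limit or range.

## Working session

There is one attempt and no reset: what is moved stays moved. The work goes in short steps, Python scripts to look and compute and a shell command to move; the robot and the scene stay as the last step left them, time stands still between calls to the robot, and variables do not carry over. Pictures are saved under pics/ and viewed, at most 14 in all, crops included, and the job is handed in when it is done.

```bash
mkdir -p pics; ls; python3 - <<'E'
from workcell import env
import cv2
s=env.get_state();print(s)
for n in("top","side"):
    c=env.read_camera(n);cv2.imwrite(f"pics/{n}0.png",c["img"][:,:,::-1]);print({k:v for k,v in c.items() if k!="img"})
E
```

```text
pics
{'clock': 0.0, 'joint_pos': array([-1.24256840e+00,  3.14032958e-01,  4.49517608e-02,  1.30358477e+00,
       -2.91794241e-05,  1.43121153e+00]), 'qvel': array([ 1.20824294e-03, -8.41941313e-04, -9.34678989e-06,  1.47216454e-03,
        2.04748428e-04, -4.49065887e-04]), 'tau': array([ 8.19810484e-04, -4.80626929e+01,  2.98533314e+01,  1.93228171e-02,
       -3.29172180e-04, -6.63966716e-06]), 'tcp_pos': array([ 0.25911696, -0.51274771,  0.24137919]), 'orientation': array([-9.29290769e-04,  9.72767977e-01,  2.31779180e-01, -1.02567867e-04]), 'wrist_force': array([0.13462292, 0.09204226, 0.83065209]), 'ft_torque': array([ 0.01248255, -0.0013414 ,  0.00956614]), 'grip_force': 0.0, 'finger_gap': 0.08544380372837763}
{'fov_y': 43.73848344953028, 'cx': 321.67582940029075, 'cy': 228.06924421773655, 'T': array([[-0.02285876,  0.99378924, -0.10890553,  0.3029453 ],
       [-0.99970537, -0.02361155, -0.0056277 ,  0.04375002],
       [-0.00816417,  0.1087448 ,  0.99403617,  1.80651174],
       [ 0.        ,  0.        ,  0.        ,  1.        ]])}
{'fov_y': 56.31285656660514, 'cx': 314.752964696371, 'cy': 237.9853349640733, 'T': array([[-0.71152232,  0.4303376 , -0.55546876, -0.07910931],
       [-0.70262533, -0.42750017,  0.56882445,  0.62902681],
       [ 0.00732356,  0.79501771,  0.60654201,  0.72790817],
       [ 0.        ,  0.        ,  0.        ,  1.        ]])}
```

View pics/top0.png

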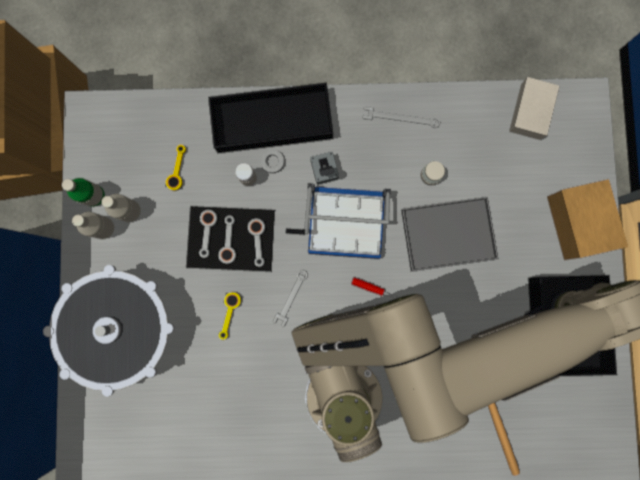

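View pics/side0.png

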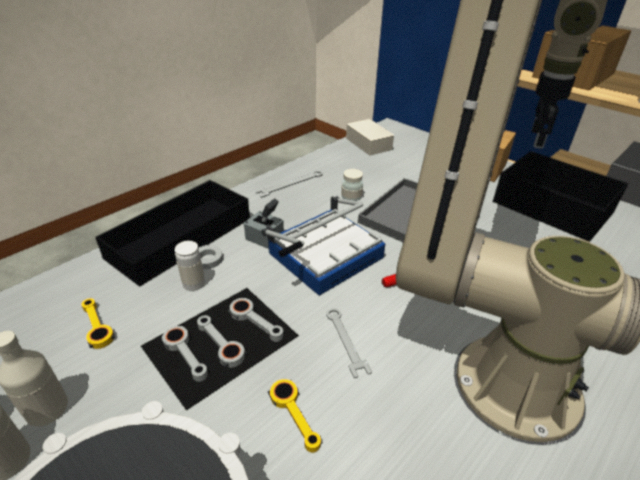

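The top view shows the mat with three rods (185-275, 205-270), the demagnetiser (345,222), its grip at (295,232), the switch box (325,167) and the tray (450,233). The yellow look-alikes sit off the mat. Next I measure.

```bash
cat > h.py <<'E'
import numpy as np,cv2
from workcell import env
def foc(c): return 240/np.tan(np.radians(c["fov_y"])/2)
def ray(c,uv):
    f=foc(c);uv=np.atleast_2d(np.float64(uv))
    d=np.c_[(uv[:,0]-c["cx"])/f,-(uv[:,1]-c["cy"])/f,-np.ones(len(uv))]@c["T"][:3,:3].T
    return c["T"][:3,3],d
def onz(c,uv,z):
    o,d=ray(c,uv);return (o+d*((z-o[2])/d[:,2])[:,None])
def proj(c,P):
    f=foc(c);q=(np.atleast_2d(P)-c["T"][:3,3])@c["T"][:3,:3]
    return np.c_[c["cx"]+f*q[:,0]/-q[:,2],c["cy"]-f*q[:,1]/-q[:,2]]
def tri(c1,uv1,c2,uv2):
    A=[];b=[]
    for c,uv in((c1,uv1),(c2,uv2)):
        o,d=ray(c,uv);d=d[0]/np.linalg.norm(d[0]);M=np.eye(3)-np.outer(d,d);A.append(M);b.append(M@o)
    return np.linalg.lstsq(np.vstack(A),np.hstack(b),rcond=None)[0]
def cam(n): return env.read_camera(n)
def blobs(m,amin=30):
    n,l,s,ce=cv2.connectedComponentsWithStats(m.astype(np.uint8)); return [(s[i,4],l==i) for i in range(1,n) if s[i,4]>amin]
def rect(m,c,z):
    "min-area rectangle of mask, in world xy at height z"
    ys,xs=np.nonzero(m); P=onz(c,np.c_[xs,ys],z)[:,:2]
    return cv2.minAreaRect(P.astype(np.float32)*1000)
def rods(c,matpoly,z=.012):
    "bright metallic blobs inside polygon (px); -> centre (origin), heading to big end deg"
    hsv=cv2.cvtColor(c["img"],cv2.COLOR_RGB2HSV); m=np.zeros(hsv.shape[:2],np.uint8)
    cv2.fillPoly(m,[np.int32(matpoly)],1); m=(m>0)&(hsv[...,2]>60); m=cv2.morphologyEx(m.astype(np.uint8),cv2.MORPH_CLOSE,np.ones((3,3)))
    out=[]
    for a,b in blobs(m,60):
        cs,_=cv2.findContours(b.astype(np.uint8),cv2.RETR_EXTERNAL,cv2.CHAIN_APPROX_NONE)
        f=np.zeros(m.shape,np.uint8);cv2.drawContours(f,cs,-1,1,-1);ys,xs=np.nonzero(f)
        P=onz(c,np.c_[xs,ys],z)[:,:2];mu=P.mean(0);w,V=np.linalg.eigh(np.cov((P-mu).T));v=V[:,1]
        t=(P-mu)@v
        if (t**3).mean()>0: v=-v   # small end is the long tail
        t=(P-mu)@v;s=(P-mu)@np.array([-v[1],v[0]])
        o=mu+v*(t.max()+t.min())/2
        out.append((np.round(o,4),round(float(np.degrees(np.arctan2(v[1],v[0]))),1),round(float(np.ptp(t)),3),round(float(np.ptp(s)),3)))
    return out
E
python3 - <<'E'
from h import *
t=cam("top");s=cam("side")
im=t["img"];hsv=cv2.cvtColor(im,cv2.COLOR_RGB2HSV)
sub=np.zeros(im.shape[:2],bool);sub[195:280,180:280]=1
m=cv2.morphologyEx(((hsv[...,2]<60)&sub).astype(np.uint8),cv2.MORPH_CLOSE,np.ones((15,15)))
b=max(blobs(m),key=lambda x:x[0])[1]; print("mat",rect(b,t,.003))
print(rods(t,[(192,210),(270,212),(268,266),(190,264)]))
sub[:]=0;sub[180:265,295:400]=1
m=(hsv[...,0]>100)&(hsv[...,0]<125)&(hsv[...,1]>130)&(hsv[...,2]>70)&sub
b=max(blobs(cv2.morphologyEx(m.astype(np.uint8),cv2.MORPH_CLOSE,np.ones((25,25)))),key=lambda x:x[0])[1]; print("demag",rect(b,t,.05))
print("tray px->",onz(t,[(402,208),(488,197),(497,260),(410,271)],.03))
print("box",onz(t,[(312,155),(336,152),(341,180),(317,183)],.055))
a=cv2.resize(im[145:275,185:315],None,fx=6,fy=6,interpolation=cv2.INTER_CUBIC)[:600]
b=cv2.resize(im[140:260,270:400],None,fx=6,fy=6,interpolation=cv2.INTER_CUBIC)[:600]
cv2.imwrite("pics/t1.png",b[:,:,::-1])
b=cv2.resize(s["img"][185:295,235:395],None,fx=5,fy=5,interpolation=cv2.INTER_CUBIC)
cv2.imwrite("pics/s1.png",b[:,:,::-1])
st=env.get_state();print(proj(t,st["tcp_pos"]),proj(s,st["tcp_pos"]))
E
```

```text
mat ((475.7449951171875, 332.05731201171875), (254.9285430908203, 184.4625701904297), 86.11489868164062)
[(array([0.4917, 0.4041]), -6.9, 0.145, 0.053), (array([0.4734, 0.3387]), 175.5, 0.146, 0.052), (array([0.4623, 0.25  ]), 4.6, 0.147, 0.053)]
demag ((602.8072509765625, -31.42816925048828), (194.25216674804688, 13.2671480178833), 83.77886199951172)
tray px-> [[ 0.5523421  -0.18821044  0.03      ]
 [ 0.57943903 -0.44702465  0.03      ]
 [ 0.39003766 -0.46361606  0.03      ]
 [ 0.36347811 -0.20481849  0.03      ]]
box [[ 0.71503681  0.07754256  0.055     ]
 [ 0.72239695  0.00565281  0.055     ]
 [ 0.63715799 -0.00703907  0.055     ]
 [ 0.62985522  0.06447716  0.055     ]]
[[542.03784008 305.54240221]] [[535.7667375  140.07321239]]
```

View pics/t1.png

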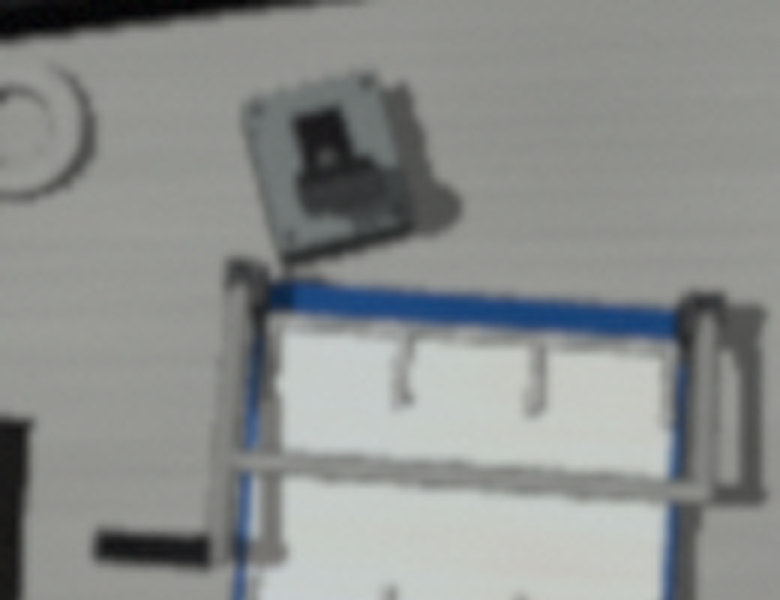

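View pics/s1.png

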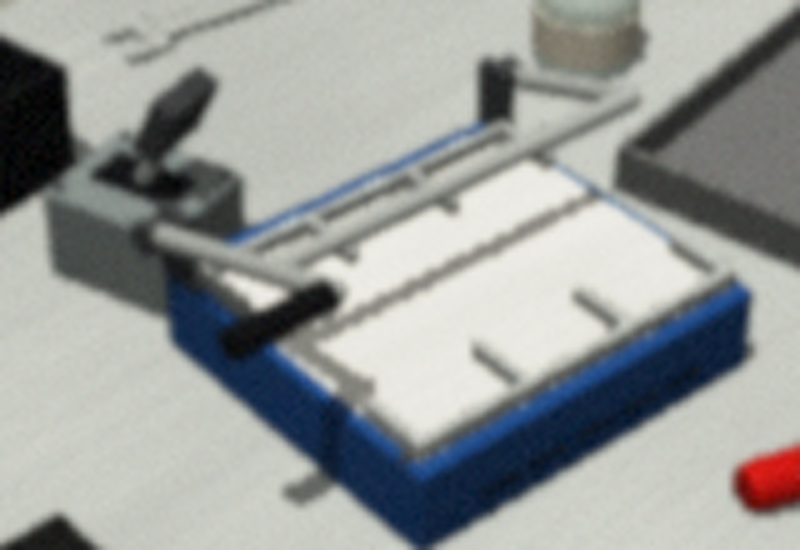

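```bash
python3 - <<'E'
from h import *
t=cam("top");s=cam("side")
T=lambda *p:[(x/6+270,y/6+140) for x,y in p]; S=lambda *p:[(x/5+235,y/5+185) for x,y in p]
print("demag side corners fl,fr,bl",onz(s,S((415,465),(748,290),(172,288)),.05).round(4))
hsv=cv2.cvtColor(t["img"],cv2.COLOR_RGB2HSV)
m=(hsv[...,0]>100)&(hsv[...,0]<125)&(hsv[...,1]>130)&(hsv[...,2]>60);m[:180]=0;m[265:]=0;m[:,:300]=0;m[:,:][:,395:]=0
P=[]
for u in range(318,382,4):
    r=np.nonzero(m[:200,u])[0]
    if len(r):P.append((u,r[0]))
B=onz(t,P,.05);k=np.polyfit(B[:,1],B[:,0],1);print("back edge x=",k,"yaw",np.degrees(-np.arctan(k[0])))
L=[];R=[]
for v in range(205,252,3):
    r=np.nonzero(m[v])[0]
    if len(r): L.append((r[0],v));R.append((r[-1]+1,v))
for n,Q in(("L",L),("R",R)):
    W=onz(t,Q,.05);print(n,W[::3].round(3).tolist())
print("grip",tri(t,T((154,548)),s,S((283,318))),"ends",tri(t,T((95,546)),s,S((230,345))),tri(t,T((213,551)),s,S((335,290))))
print("paddle mid",tri(t,T((342,185)),s,S((175,112))))
print("box",onz(t,T((243,105),(378,70),(412,230),(287,260)),.055).round(4), onz(s,S((48,198),(125,130),(242,180),(170,245)),.055).round(4))
print("bystanders",onz(t,[(245,174),(274,161),(433,172)],.05).round(3))
E
```

```text
demag side corners fl,fr,bl [[ 0.4332  0.0929  0.05  ]
 [ 0.4063 -0.1142  0.05  ]
 [ 0.6071  0.0856  0.05  ]]
back edge x= [0.10011884 0.61071244] yaw -5.717334760913712
L [[0.431, 0.092, 0.05]]
R [[0.431, 0.09, 0.05]]
grip [0.47963469 0.12712128 0.12694406] ends [0.48156123 0.1552141  0.12707357] [0.4771429  0.09906678 0.12815217]
paddle mid [0.65623524 0.03525972 0.10672386]
box [[ 7.075e-01  8.220e-02  5.500e-02]
 [ 7.236e-01  1.460e-02  5.500e-02]
 [ 6.424e-01 -2.000e-04  5.500e-02]
 [ 6.288e-01  6.200e-02  5.500e-02]] [[0.704  0.0855 0.055 ]
 [0.7245 0.0172 0.055 ]
 [0.6458 0.004  0.055 ]
 [0.6293 0.0674 0.055 ]]
bystanders [[ 0.663  0.279  0.05 ]
 [ 0.701  0.192  0.05 ]
 [ 0.656 -0.282  0.05 ]]
```

```bash
python3 - <<'E'
from h import *
t=cam("top");s=cam("side")
T=lambda *p:[(x/6+270-.4,y/6+140-.4) for x,y in p]; S=lambda *p:[(x/5+235-.4,y/5+185-.4) for x,y in p]
for c,p in((t,T((400,405),(533,415),(390,590),(518,600))),(s,S((355,256),(455,207),(475,345),(578,292)))):
    W=onz(c,p,.06);print(W.round(4).tolist(),W.mean(0))
im=cv2.resize(t["img"][180:265,300:400],None,fx=8,fy=7,interpolation=cv2.INTER_CUBIC)[:600];cv2.imwrite("pics/t2.png",im[:,:,::-1])
E
```

```text
[[0.5555, 0.0092, 0.06], [0.5489, -0.056, 0.06], [0.4643, 0.0164, 0.06], [0.4579, -0.046, 0.06]] [ 0.50665327 -0.01908326  0.06      ]
[[0.5548, 0.0124, 0.06], [0.5484, -0.0527, 0.06], [0.4655, 0.0209, 0.06], [0.458, -0.044, 0.06]] [ 0.50665831 -0.0158622   0.06      ]
```

View pics/t2.png

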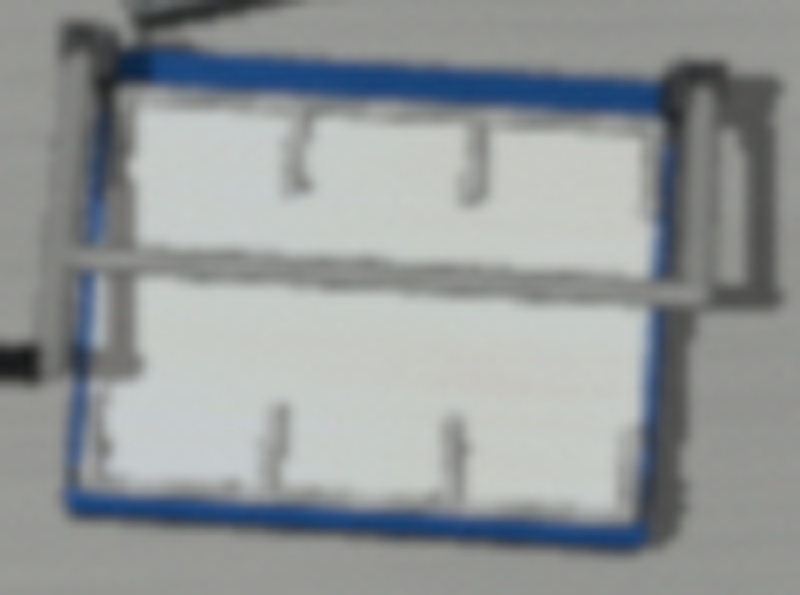

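Ribs from both views agree: the demag centre is (0.507, -0.0175) with yaw -5.5°. The clamp sits at about 0.35 rad and the toggle is off. I turn and go above the grip.

```bash
cat >> h.py <<'E'
C=np.array([.5067,-.0175]);YAW=-5.5
def d2w(x,y): 
    a=np.radians(YAW);return C+np.array([x*np.cos(a)-y*np.sin(a),x*np.sin(a)+y*np.cos(a)])
def head():
    q=env.get_state()["orientation"];w,x,y,z=q
    return np.degrees(np.arctan2(2*(x*y+w*z),1-2*(y*y+z*z)))
def go(p,phi):
    "needed: turn, then shift in tool axes after the turn"
    st=env.get_state();d=np.array(p)-st["tcp_pos"];h=head();tu=-((phi-h+180)%360-180);a=np.radians(phi)
    print("t%.1f"%st["clock"],"turn %.1f"%tu,"shift x %.4f y %.4f z %.4f"%(d[0]*np.cos(a)+d[1]*np.sin(a),d[0]*np.sin(a)-d[1]*np.cos(a),-d[2]),"gap %.3f grip %.0f"%(st["finger_gap"],st["grip_force"]),"F",st["wrist_force"].round(1),"tcp",st["tcp_pos"].round(4),"phi %.1f"%h)
E
python3 -m jog '[[-1,0,0,0,-7.1],[-1,0,0,0,-7.1],[-1,0,0,0,-7.1],[-1,0,0,0,-7.1],[-1,0,0,0,-7.1]]' 40
python3 -m jog '[[-1,0,0,0,-7.1],[-1,0,0,0,-7.1],[-1,0,0,0,-7.1],[-1,0,0,0,-7.1],[-1,0,0,0,0]]'
python3 -m jog '[[-1,0.038,0.009,0,0],[-1,0.038,0.009,0,0],[-1,0.038,0.009,0,0],[-1,0.038,0.009,0,0],[-1,0.038,0.009,0,0]]'
python3 -m jog '[[-1,0.038,0.009,0,0],[-1,0.038,0.009,0,0],[-1,0.038,0.009,0,0],[-1,0.038,0.009,0,0],[-1,0.038,0.009,0,0]]'
python3 -m jog '[[-1,0.038,0.009,0,0],[-1,0.038,0.009,0,0],[-1,0.038,0.009,0,0],[-1,0.038,0.009,0,0],[-1,0,0,0,0]]'
python3 -c "
from h import *
go((.480,.129,.119),84.5)"
```

```text
clock: 0.82
tcp_pos: [0.2593, -0.5132, 0.2423]
orientation: [0.0, 0.854, 0.52, 0.0]
wrist_force: [0.9, 0.8, -0.4]
finger_gap: 0.0855
grip_force: 0.0
clock: 1.23
tcp_pos: [0.2593, -0.5133, 0.2423]
orientation: [0.0, 0.702, 0.712, -0.0]
wrist_force: [-0.1, 0.3, 0.7]
finger_gap: 0.0854
grip_force: 0.0
clock: 1.65
tcp_pos: [0.3019, -0.3211, 0.2422]
orientation: [0.0, 0.704, 0.71, 0.0]
wrist_force: [0.8, 0.8, 0.5]
finger_gap: 0.0854
grip_force: 0.0
clock: 2.07
tcp_pos: [0.3445, -0.1305, 0.2426]
orientation: [0.001, 0.704, 0.71, 0.0]
wrist_force: [1.1, -0.6, 0.7]
finger_gap: 0.0854
grip_force: 0.0
clock: 2.48
tcp_pos: [0.3791, 0.0263, 0.2427]
orientation: [-0.0, 0.701, 0.714, 0.001]
wrist_force: [-0.5, -1.1, -0.5]
finger_gap: 0.0854
grip_force: 0.0
t2.5 turn 6.6 shift x 0.1119 y 0.0906 z 0.1237 gap 0.085 grip 0 F [-0.5 -1.1 -0.5] tcp [0.3791 0.0263 0.2427] phi 91.1
```

```bash

python3 -m jog '[[-1,0,0,0,6.2],[-1,0.037,0.03,0.01,0],[-1,0.037,0.03,0.01,0],[-1,0.037,0.03,0.01,0],[-1,0,0,0,0]]' | tail -4
python3 -c "
from h import *
go((.480,.129,.119),84.5)
for n in ('side','top'):
    c=cam(n);p=proj(c,(.48,.13,.127))[0];u,v=int(p[0]),int(p[1]);cv2.imwrite('pics/g_%s.png'%n,cv2.resize(c['img'][v-60:v+60,u-70:u+70],None,fx=5,fy=5)[:,:,::-1])
"
```

```text
orientation: [-0.0, 0.74, 0.672, 0.001]
wrist_force: [0.1, -0.8, -0.0]
finger_gap: 0.0857
grip_force: 0.0
t2.9 turn -0.0 shift x 0.0192 y 0.0098 z 0.0952 gap 0.086 grip 0 F [ 0.1 -0.8 -0. ] tcp [0.4684 0.1108 0.2142] phi 84.5
```

View pics/g_side.png

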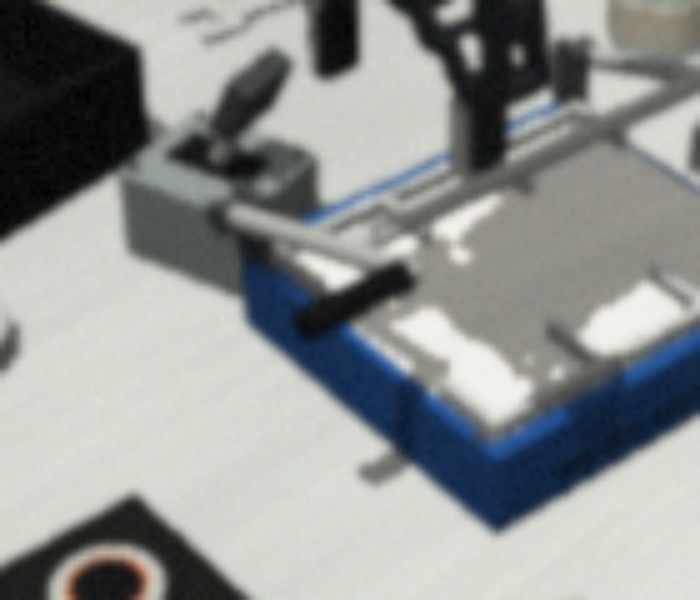

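The gripper is above and behind the grip (bar at crop 355,300), as expected. I lower over the bar and close.

```bash

python3 -m jog '[[-1,0.02,0.01,0.02,0],[-1,0,0,0.025,0],[-1,0,0,0.025,0],[-1,0,0,0.025,0],[-1,0,0,0,0]]' 40| tail -4
python3 -m jog '[[0,0,0,0,0],[0.5,0,0,0,0],[1,0,0,0,0],[1,0,0,0,0],[1,0,0,0,0]]' 40
python3 -m jog '[[1,0,0,0,0],[1,0,0,0,0]]' 
python3 -c "
from h import *
go((.480,.129,.119),84.5)"
```

```text
orientation: [-0.002, 0.741, 0.671, -0.003]
wrist_force: [-0.8, -0.4, -0.0]
finger_gap: 0.0853
grip_force: 0.0
clock: 3.83
tcp_pos: [0.4774, 0.1263, 0.123]
orientation: [0.001, 0.74, 0.672, 0.001]
wrist_force: [-0.1, -0.5, -0.6]
finger_gap: 0.0254
grip_force: 0.0
clock: 4.0
tcp_pos: [0.4814, 0.126, 0.1233]
orientation: [0.004, 0.74, 0.672, 0.003]
wrist_force: [10.0, -2.3, -3.4]
finger_gap: 0.0147
grip_force: 39.6
t4.0 turn -0.0 shift x 0.0029 y -0.0017 z 0.0043 gap 0.015 grip 40 F [10.  -2.3 -3.4] tcp [0.4814 0.126  0.1233] phi 84.5
```

```bash
python3 -c "
import numpy as np
t=np.linspace(.387,1.93,15);print(np.c_[t[1:],np.diff(-.15*np.cos(t)),-np.diff(.15*np.sin(t))].round(4).tolist())"
```

```text
[[0.4972, 0.0071, -0.0149], [0.6074, 0.0087, -0.0141], [0.7176, 0.0102, -0.013], [0.8279, 0.0115, -0.0118], [0.9381, 0.0128, -0.0105], [1.0483, 0.0138, -0.009], [1.1585, 0.0148, -0.0074], [1.2687, 0.0155, -0.0058], [1.3789, 0.016, -0.004], [1.4891, 0.0164, -0.0023], [1.5994, 0.0165, -0.0004], [1.7096, 0.0165, 0.0014], [1.8198, 0.0162, 0.0032], [1.93, 0.0158, 0.0049]]
```

```bash

python3 -m jog '[[1,0,0.0071,-0.0149,0],[1,0,0.0087,-0.0141,0],[1,0,0.0102,-0.013,0],[1,0,0.0115,-0.0118,0],[1,0,0.0128,-0.0105,0]]'
python3 -m jog '[[1,0,0.0138,-0.009,0],[1,0,0.0148,-0.0074,0],[1,0,0.0155,-0.0058,0],[1,0,0.016,-0.004,0],[1,0,0.0164,-0.0023,0]]'
```

```text
clock: 4.42
tcp_pos: [0.5196, 0.1224, 0.1855]
orientation: [-0.005, 0.74, 0.673, -0.005]
wrist_force: [-22.5, 2.2, 12.4]
finger_gap: 0.0146
grip_force: 40.2
clock: 4.83
tcp_pos: [0.6028, 0.1145, 0.2222]
orientation: [0.002, 0.74, 0.673, 0.002]
wrist_force: [-9.4, -0.1, 30.4]
finger_gap: 0.0145
grip_force: 45.6
```

```bash

python3 -m jog '[[1,0,0.0165,-0.003,0],[1,0,0.0165,0.0,0],[1,0,0.0162,0.003,0],[1,0,0.0145,0.0045,0],[1,0,0,0,0]]'
python3 -c "
from h import *
go((*d2w(.148,.142),.21),84.5)"
```

```text
clock: 5.25
tcp_pos: [0.6702, 0.1079, 0.2124]
orientation: [0.003, 0.74, 0.672, 0.003]
wrist_force: [4.1, 0.2, 7.9]
finger_gap: 0.0143
grip_force: 46.7
t5.2 turn -0.0 shift x 0.0015 y -0.0028 z 0.0024 gap 0.014 grip 47 F [4.1 0.2 7.9] tcp [0.6702 0.1079 0.2124] phi 84.5
```

```bash

python3 -m jog '[[1,0,0.005,0.001,0],[1,0,0.0,0,0],[1,0,0,0,0]]'
```

```text
clock: 5.5
tcp_pos: [0.6709, 0.1079, 0.2121]
orientation: [0.001, 0.74, 0.672, 0.001]
wrist_force: [-4.4, 0.3, 11.3]
finger_gap: 0.0143
grip_force: 47.1
```

```bash

python3 -m jog '[[0.2,0,0,0,0],[0,0,0,0,0],[0,0,0,0,0],[0,0,0,-0.03,0],[0,0,0,-0.03,0]]'|tail -2
python3 -m jog '[[0,0.02,-0.03,0,-7.1],[0,0.02,-0.03,0,-7.1],[0,0.02,-0.03,0,-7.1],[0,0.02,-0.03,0,-7.1],[0,0.02,-0.03,0,-7.1]]'|tail -2
python3 -m jog '[[0,0,0,0,-7.1],[0,0,0,0,-7.1],[0,0,0,0,-7.1],[0,0,0,0,-7.1],[0,0,0,0,-7.1]]'|tail -2
python3 -m jog '[[0,0,0,0,-7.1],[0,0,0,0,-7.1],[0,0,0,0,-7.1],[0,0,0,0,-7.1],[0,0,0,0,0]]'|tail -2
python3 -c "
from h import *
print(env.tip_extent)
t=cam('top');s=cam('side')
cv2.imwrite('pics/t3.png',t['img'][100:300,150:450,::-1].repeat(2,0).repeat(2,1))
r=rods(t,[(192,210),(270,212),(268,266),(190,264)])
print(r);print(rods(s,[(148,346),(247,293),(294,332),(190,402)]))
go((.4623,.25,.0155),184.6)"
```

```text
finger_gap: 0.0428
grip_force: 0.0
finger_gap: 0.0425
grip_force: 0.0
finger_gap: 0.0427
grip_force: 0.0
finger_gap: 0.0427
grip_force: 0.0
0.011
[(array([0.4917, 0.4041]), -6.9, 0.145, 0.053), (array([0.4766, 0.2813]), 170.4, 0.173, 0.156)]
[(array([0.466 , 0.2477]), 2.7, 0.158, 0.062), (array([0.4753, 0.3361]), 174.6, 0.154, 0.057), (array([0.4881, 0.4032]), -6.7, 0.141, 0.054)]
t7.3 turn -0.9 shift x 0.0422 y 0.0710 z 0.2531 gap 0.043 grip 0 F [-0.6  0.4 -0.4] tcp [0.5101 0.1826 0.2686] phi -176.3
```

View pics/t3.png

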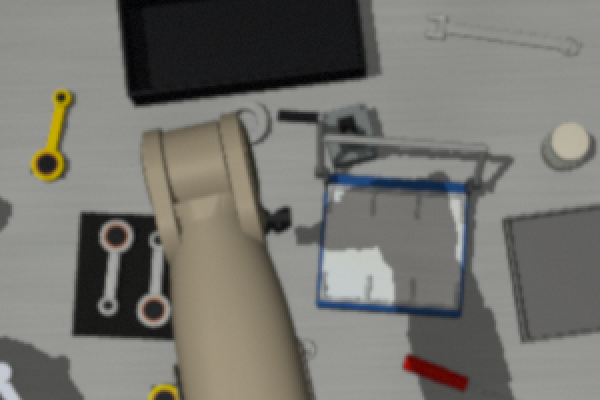

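The clamp is up and the rods have not moved. I go to the rod nearest the demagnetiser.

```bash

python3 -m jog '[[0,0.02,0.035,0.03,-0.3],[0,0.02,0.035,0.03,0],[0,0,0,0.035,0],[0,0,0,0.035,0],[0,0,0,0.035,0]]'|tail -2
python3 -m jog '[[0,0,0,0.03,0],[0,0,0,0.02,0],[0,0,0,0,0]]'|tail -2
python3 -c "
from h import *
go((.464,.249,.0155),184)
s=cam('side');cv2.imwrite('pics/s3.png',cv2.resize(s['img'][270:410,120:320],None,fx=4,fy=4)[:,:,::-1])"
```

```text
finger_gap: 0.0425
grip_force: 0.0
finger_gap: 0.0426
grip_force: 0.0
t7.9 turn 0.0 shift x 0.0045 y 0.0123 z 0.0441 gap 0.043 grip 0 F [-0.3 -0.2 -0.4] tcp [0.4693 0.2371 0.0596] phi -176.0
```

View pics/s3.png

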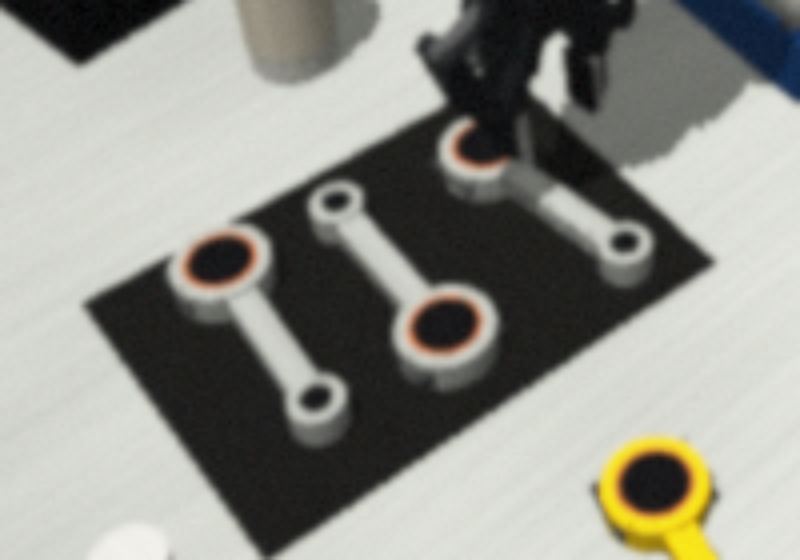

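```bash

python3 -m jog '[[0,0.0045,0.012,0,0],[0,0,0,0.02,0],[0,0,0,0.014,0],[0,0,0,0.010,0],[0,0,0,0,0]]'|grep -E 'tcp|force|gap'
python3 -m jog '[[1,0,0,0,0],[1,0,0,0,0],[1,0,0,0,0],[1,0,0,0,0],[1,0,0,0,0]]' 60|grep -E 'tcp|force|gap'
python3 -c "
from h import *
go((.464,.249,.0155),184)"
```

```text
tcp_pos: [0.4672, 0.2502, 0.0199]
wrist_force: [1.0, -0.3, -0.5]
finger_gap: 0.0425
grip_force: 0.0
tcp_pos: [0.4686, 0.2502, 0.0217]
wrist_force: [-1.4, -0.6, 7.5]
finger_gap: 0.0141
grip_force: 59.9
t8.8 turn 0.2 shift x 0.0047 y -0.0009 z 0.0062 gap 0.014 grip 60 F [-1.4 -0.6  7.5] tcp [0.4686 0.2502 0.0217] phi -175.8
```

```bash

python3 -m jog '[[1,0,0,-0.01,0],[1,0,0,-0.025,0],[1,0,0,-0.035,0],[1,0,0,-0.035,0],[1,0,0,0,0]]'|grep -E 'tcp|force|gap'
python3 -c "
from h import *
go((*d2w(0,-.066),.15),174.5)
s=cam('side');cv2.imwrite('pics/s4.png',cv2.resize(s['img'][210:360,160:360],None,fx=4,fy=4)[:,:,::-1])"
```

```text
tcp_pos: [0.4714, 0.2513, 0.1325]
wrist_force: [2.5, 0.2, -2.2]
finger_gap: 0.014
grip_force: 59.0
t9.2 turn 9.7 shift x -0.0609 y -0.3301 z -0.0175 gap 0.014 grip 59 F [ 2.5  0.2 -2.2] tcp [0.4714 0.2513 0.1325] phi -175.8
```

View pics/s4.png

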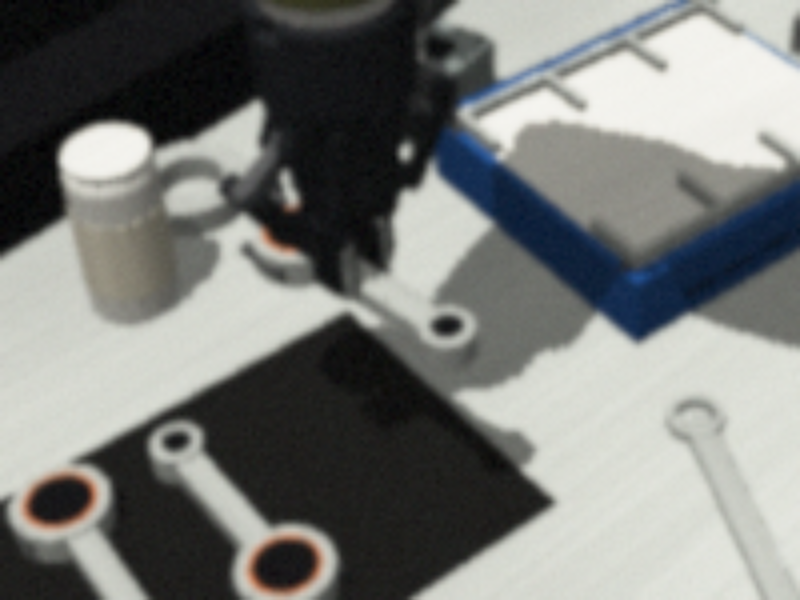

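```bash

python3 -c "
from h import *
s=cam('side')
p=onz(s,[(447/4+159.6,324/4+209.6)],.1318)[0];st=env.get_state();print(p,st['tcp_pos'],np.linalg.norm(p[:2]-st['tcp_pos'][:2]), np.degrees(np.arctan2(*(st['tcp_pos'][:2]-p[:2])[::-1])))"
python3 -m jog '[[1,-0.006,-0.02,-0.007,5],[1,-0.006,-0.035,-0.007,4.7],[1,-0.006,-0.035,0,0],[1,-0.006,-0.035,0,0],[1,-0.006,-0.035,0,0]]'|grep -E 'tcp|force|gap'
python3 -m jog '[[1,-0.006,-0.035,0,0],[1,-0.006,-0.035,0,0],[1,-0.006,-0.035,0,0],[1,-0.006,-0.035,0,0],[1,0,0,0,0]]'|grep -E 'tcp|force|gap'
python3 -c "
from h import *
go((*d2w(0,-.066),.15),174.5)"
```

```text
[0.40919488 0.24554838 0.1318    ] [0.46879186 0.25025188 0.1270865 ] 0.059782300631516246 4.512532785972274
tcp_pos: [0.4867, 0.0876, 0.1374]
wrist_force: [0.3, -0.5, -3.2]
finger_gap: 0.014
grip_force: 59.2
tcp_pos: [0.4986, -0.0582, 0.1375]
wrist_force: [0.4, -0.5, -3.5]
finger_gap: 0.0141
grip_force: 59.4
t10.2 turn -0.4 shift x -0.0042 y -0.0248 z -0.0125 gap 0.014 grip 59 F [ 0.4 -0.5 -3.5] tcp [ 0.4986 -0.0582  0.1375] phi 174.1
```

```bash

python3 -m jog '[[1,-0.004,-0.025,0,-0.4],[1,0,0,0.03,0],[1,0,0,0.025,0],[1,0,0,0,0],[1,0,0,0,0]]'|grep -E 'tcp|force|gap'
python3 -c "
from h import *
go((*d2w(0,-.066),.065),174.5)
s=cam('side');cv2.imwrite('pics/s5.png',cv2.resize(s['img'][170:320,230:430],None,fx=4,fy=4)[:,:,::-1])"
```

```text
tcp_pos: [0.4977, -0.077, 0.0819]
wrist_force: [-0.3, -0.1, -3.3]
finger_gap: 0.0136
grip_force: 59.7
t10.6 turn 0.4 shift x -0.0033 y -0.0060 z 0.0169 gap 0.014 grip 60 F [-0.3 -0.1 -3.3] tcp [ 0.4977 -0.077   0.0819] phi 174.9
```

View pics/s5.png

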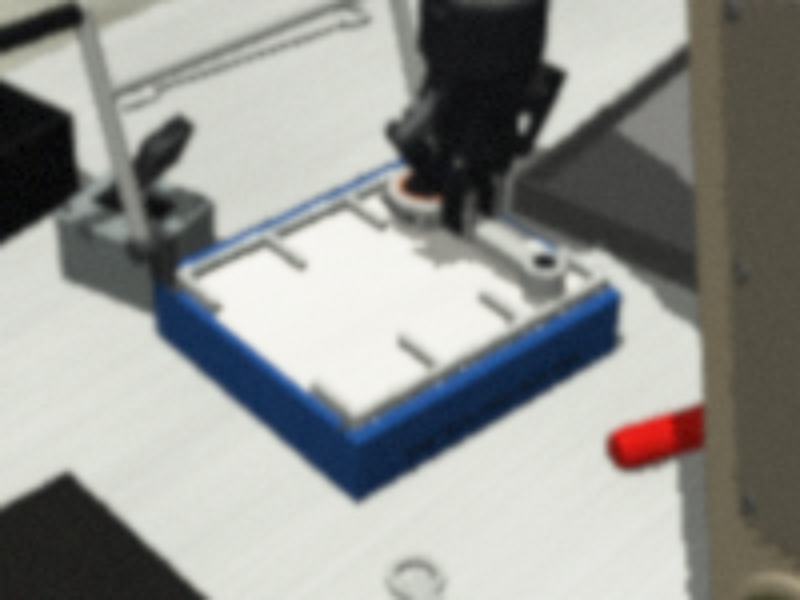

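The rod sits over bay 0, aligned. I lower it onto the bed.

```bash

python3 -m jog '[[1,-0.003,-0.005,0,0],[1,0,0,0.005,0],[1,0,0,0.004,0],[1,0,0,0,0],[1,0,0,0,0]]'|grep -E 'tcp|force|gap'
python3 -m jog '[[1,0,0,0.003,0],[1,0,0,0,0],[1,0,0,0,0]]'|grep -E 'tcp|force'
python3 -m jog '[[1,0,0,0.003,0],[1,0,0,0,0],[1,0,0,0,0]]'|grep -E 'tcp|force'
```

```text
tcp_pos: [0.5028, -0.083, 0.0752]
wrist_force: [-0.2, 0.1, -3.1]
finger_gap: 0.0138
grip_force: 59.7
tcp_pos: [0.5028, -0.0831, 0.0721]
wrist_force: [-0.1, 0.7, -2.8]
grip_force: 59.7
tcp_pos: [0.5028, -0.0831, 0.069]
wrist_force: [0.5, -0.5, -3.6]
grip_force: 59.7
```

```bash

python3 -m jog '[[1,0,0,0.002,0],[1,0,0,0,0],[1,0,0,0,0]]'|grep -E 'tcp|force'
python3 -m jog '[[1,0,0,0.002,0],[1,0,0,0,0],[1,0,0,0,0]]'|grep -E 'tcp|force'
```

```text
tcp_pos: [0.503, -0.0831, 0.0687]
wrist_force: [-5.0, 1.1, 10.3]
grip_force: 61.2
tcp_pos: [0.503, -0.0832, 0.0686]
wrist_force: [-10.2, 3.4, 25.2]
grip_force: 63.1
```

```bash

python3 -m jog '[[1,0,0,-0.002,0],[0.6,0,0,0,0],[0.2,0,0,0,0],[0.2,0,0,0,0],[0.2,0,0,-0.01,0]]'|grep -E 'tcp|force|gap'
python3 -m jog '[[0,0,0,-0.025,0],[0,0,0,-0.035,0],[0,0.002,0.035,0,0],[0,0.002,0.04,0,0],[0,0.002,0.04,0,0]]'|grep -E 'tcp|force|gap'
python3 -m jog '[[0,0.002,0.04,0,0],[0,0.002,0.04,0,0],[0,0.002,0.04,0,0],[0,0.002,0.04,0,0],[0,0.002,0.04,0,0]]'|grep -E 'tcp|force|gap'
python3 -m jog '[[0,0.002,0.02,0,0],[0,0,0,0,0]]'|grep -E 'tcp|force|gap'
python3 -c "
from h import *
s=cam('side');print(rods(s,[(148,346),(247,293),(294,332),(190,402)]))
go((.4745,.3375,.0185),175)
cv2.imwrite('pics/s6.png',s['img'][:,:,::-1])"
```

```text
tcp_pos: [0.5017, -0.0828, 0.0756]
wrist_force: [-1.7, 1.0, -0.3]
finger_gap: 0.0336
grip_force: 0.0
tcp_pos: [0.5081, 0.0323, 0.1386]
wrist_force: [0.3, -0.0, -0.5]
finger_gap: 0.043
grip_force: 0.0
tcp_pos: [0.5149, 0.2341, 0.1377]
wrist_force: [1.9, -0.1, -0.5]
finger_gap: 0.0429
grip_force: 0.0
tcp_pos: [0.5147, 0.2564, 0.1375]
wrist_force: [0.2, 0.8, -0.7]
finger_gap: 0.0424
grip_force: 0.0
[(array([0.4753, 0.336 ]), 174.7, 0.154, 0.057), (array([0.4882, 0.4032]), -6.7, 0.141, 0.054)]
t13.5 turn 0.1 shift x 0.0472 y 0.0794 z 0.1188 gap 0.043 grip 0 F [ 1.1 -1.2 -0.7] tcp [0.5146 0.2543 0.1373] phi 175.1
```

View pics/s6.png

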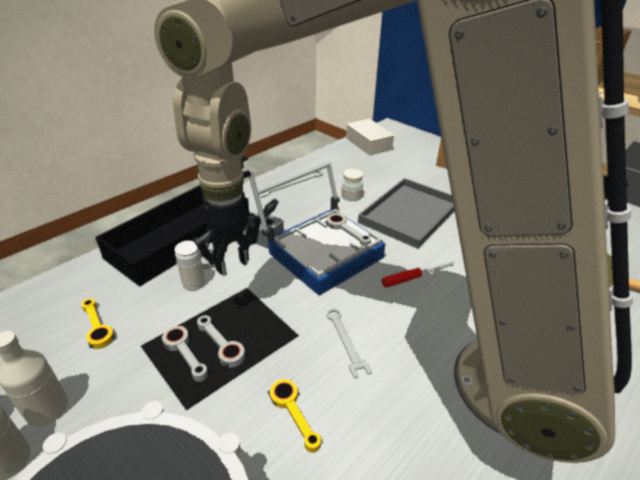

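```bash

python3 -m jog '[[0,0.024,0.04,0,0],[0,0.023,0.039,0,0],[0,0,0,0.03,0],[0,0,0,0.03,0],[0,0,0,0,0]]'|grep -E 'tcp|force|gap'
python3 -c "
from h import *
go((.4745,.3375,.0195),175)"
```

```text
tcp_pos: [0.4751, 0.3249, 0.0722]
wrist_force: [-1.4, -0.7, -0.7]
finger_gap: 0.0429
grip_force: 0.0
t13.9 turn -0.1 shift x 0.0017 y 0.0125 z 0.0527 gap 0.043 grip 0 F [-1.4 -0.7 -0.7] tcp [0.4751 0.3249 0.0722] phi 174.9
```

```bash

python3 -m jog '[[0,0.002,0.0125,0,0],[0,0,0,0.025,0],[0,0,0,0.017,0],[0,0,0,0.010,0],[0,0,0,0,0]]'|grep -E 'tcp|force|gap'
python3 -m jog '[[0.4,0,0,0,0],[1,0,0,0,0],[1,0,0,0,0],[1,0,0,0,0],[1,0,0,0,0]]' 60|grep -E 'tcp|force|gap'
python3 -m jog '[[1,0,0,-0.01,0],[1,0,0,-0.025,0],[1,0,0,-0.035,0],[1,0,0,-0.035,0],[1,0,0,0,0]]'|grep -E 'tcp|force|gap'
python3 -c "
from h import *
go((*d2w(0,-.0),.14),174.5)"
```

```text
tcp_pos: [0.4775, 0.339, 0.0244]
wrist_force: [-0.4, 0.4, -0.5]
finger_gap: 0.0427
grip_force: 0.0
tcp_pos: [0.4791, 0.34, 0.027]
wrist_force: [0.4, -2.5, 7.3]
finger_gap: 0.0129
grip_force: 58.8
tcp_pos: [0.4814, 0.3421, 0.1381]
wrist_force: [2.0, 0.4, -1.4]
finger_gap: 0.013
grip_force: 58.9
t15.2 turn 0.4 shift x -0.0596 y -0.3555 z -0.0019 gap 0.013 grip 59 F [ 2.   0.4 -1.4] tcp [0.4814 0.3421 0.1381] phi 174.9
```

```bash

python3 -m jog '[[1,-0.006,-0.02,0,0.3],[1,-0.006,-0.036,0,0],[1,-0.006,-0.036,0,0],[1,-0.006,-0.036,0,0],[1,-0.006,-0.036,0,0]]' 80|grep -E 'tcp|force|gap'
python3 -m jog '[[1,-0.006,-0.036,0,0],[1,-0.006,-0.036,0,0],[1,-0.006,-0.036,0,0],[1,-0.006,-0.036,0,0],[1,0,0,0,0]]'|grep -E 'tcp|force|gap'
python3 -m jog '[[1,0,0,0,0],[1,0,0,0,0]]'|grep -E 'tcp|force|gap'
python3 -c "
from h import *
go((*d2w(0.004,-.0),.075),174.5)"
```

```text
tcp_pos: [0.4919, 0.1726, 0.1303]
wrist_force: [0.5, 0.3, -3.0]
finger_gap: 0.0115
grip_force: 78.3
tcp_pos: [0.5035, 0.0226, 0.1305]
wrist_force: [0.7, 0.1, -2.9]
finger_gap: 0.0121
grip_force: 78.5
tcp_pos: [0.5025, 0.0282, 0.1302]
wrist_force: [-0.0, -0.1, -3.3]
finger_gap: 0.0118
grip_force: 78.5
t16.2 turn 0.1 shift x -0.0126 y -0.0451 z 0.0552 gap 0.012 grip 79 F [-0.  -0.1 -3.3] tcp [0.5025 0.0282 0.1302] phi 174.6
```

```bash

python3 -m jog '[[1,-0.0065,-0.022,0,0],[1,-0.006,-0.023,0,0],[1,0,0,0.02,0],[1,0,0,0.015,0],[1,0,0,0,0]]'|grep -E 'tcp|force|gap'
python3 -m jog '[[1,0,0,0,0],[1,0,0,0,0]]'|grep -E 'tcp|force|gap'
python3 -c "
from h import *
go((*d2w(0.004,-.0),.075),174.5)
s=cam('side');cv2.imwrite('pics/s7.png',cv2.resize(s['img'][170:320,230:430],None,fx=4,fy=4)[:,:,::-1])"
```

```text
tcp_pos: [0.5087, -0.0161, 0.0924]
wrist_force: [-0.7, 0.8, -4.3]
finger_gap: 0.0118
grip_force: 78.7
tcp_pos: [0.5112, -0.0167, 0.0957]
wrist_force: [0.1, 0.3, -2.6]
finger_gap: 0.0118
grip_force: 78.7
t16.8 turn 0.2 shift x 0.0004 y -0.0013 z 0.0207 gap 0.012 grip 79 F [ 0.1  0.3 -2.6] tcp [ 0.5112 -0.0167  0.0957] phi 174.7
```

View pics/s7.png

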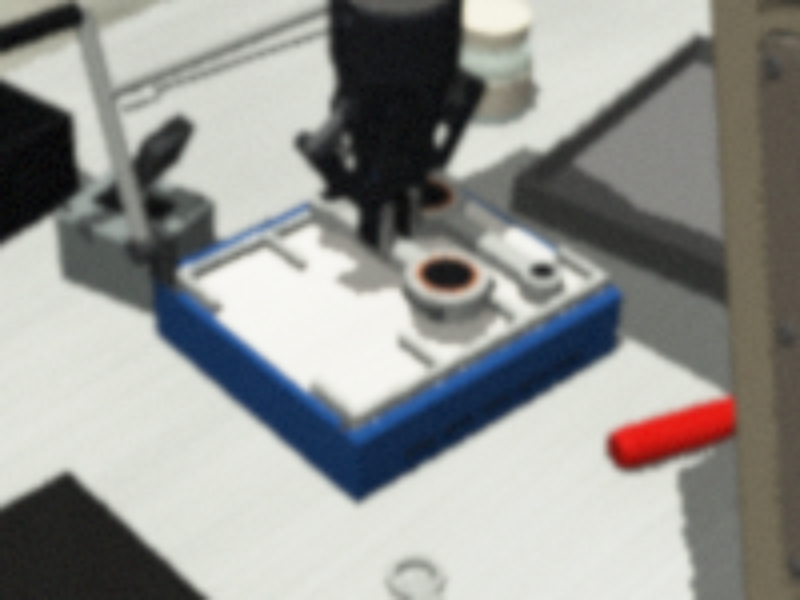

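Rod two is over bay 1, centred between the ribs. I lower it.

```bash

python3 -m jog '[[1,0,0,0.007,0],[1,0,0,0.006,0],[1,0,0,0,0],[1,0,0,0,0]]'|grep -E 'tcp|force|gap'
python3 -m jog '[[1,0,0,0.004,0],[1,0,0,0.0,0],[1,0,0,0,0]]'|grep -E 'tcp|force'
python3 -m jog '[[1,0,0,0.003,0],[1,0,0,0.0,0],[1,0,0,0,0]]'|grep -E 'tcp|force'
python3 -m jog '[[1,0,0,0.002,0],[1,0,0,0.0,0],[1,0,0,0,0]]'|grep -E 'tcp|force'
```

```text
tcp_pos: [0.5104, -0.0176, 0.0817]
wrist_force: [0.6, -0.2, -3.4]
finger_gap: 0.012
grip_force: 78.7
tcp_pos: [0.5108, -0.0179, 0.078]
wrist_force: [-0.1, 0.6, -3.7]
grip_force: 78.7
tcp_pos: [0.5108, -0.0178, 0.075]
wrist_force: [-0.1, -1.2, -2.5]
grip_force: 78.7
tcp_pos: [0.5112, -0.0178, 0.0741]
wrist_force: [-2.7, -0.4, 5.4]
grip_force: 80.0
```

```bash

python3 -m jog '[[0.6,0,0,0,0],[0.2,0,0,0,0],[0.2,0,0,0,0],[0.2,0,0,-0.01,0],[0.2,0,0,-0.03,0]]' 60|grep -E 'tcp|force|gap'
python3 -m jog '[[0,0,0,-0.03,0],[0,0.005,0.035,0,0],[0,0.005,0.038,0,0],[0,0.005,0.038,0,0],[0,0.005,0.038,0,0]]'|grep -E 'tcp|gap'
python3 -m jog '[[0,0.005,0.038,0,0],[0,0.005,0.038,0,0],[0,0.005,0.038,0,0],[0,0.005,0.038,0,0],[0,0.005,0.038,0,0]]'|grep -E 'tcp|gap'
python3 -m jog '[[0,0.005,0.038,0,1.3],[0,0.005,0.02,0,0],[0,0,0,0,0],[0,0,0,0,0]]'|grep -E 'tcp|force|gap'
python3 -c "
from h import *
t=cam('top');print(rods(t,[(308,195),(385,200),(381,252),(312,246)],.06))
s=cam('side');print(rods(s,[(148,346),(247,293),(294,332),(190,402)]))
go((.490,.4036,.020),173.2)"
```

```text
tcp_pos: [0.508, -0.0173, 0.1103]
wrist_force: [0.7, -0.3, -0.2]
finger_gap: 0.0344
grip_force: 0.0
tcp_pos: [0.5054, 0.1337, 0.1444]
finger_gap: 0.043
tcp_pos: [0.4978, 0.326, 0.144]
finger_gap: 0.0426
tcp_pos: [0.4936, 0.3839, 0.1433]
wrist_force: [-0.5, -1.2, 0.5]
finger_gap: 0.0426
grip_force: 0.0
[(array([ 0.5095, -0.0137]), -99.9, 0.237, 0.167)]
[(array([0.4882, 0.4033]), -6.6, 0.141, 0.055)]
t19.6 turn 0.1 shift x 0.0065 y 0.0209 z 0.1233 gap 0.043 grip 0 F [-0.3 -0.4  0.1] tcp [0.494  0.3821 0.1433] phi 173.3
```

```bash

python3 -m jog '[[0,0.006,0.021,0.02,0],[0,0,0,0.035,0],[0,0,0,0.035,0],[0,0,0,0.02,0],[0,0,0,0,0]]'|grep -E 'tcp|gap'
python3 -m jog '[[0,0,0,0,0],[0,0,0,0,0]]'|grep -E 'tcp|gap'
python3 -c "
from h import *
go((.490,.4036,.019),173.2)"
```

```text
tcp_pos: [0.4875, 0.4004, 0.0281]
finger_gap: 0.0424
tcp_pos: [0.4919, 0.4039, 0.0349]
finger_gap: 0.0428
t20.2 turn 0.0 shift x 0.0019 y -0.0005 z 0.0159 gap 0.043 grip 0 F [ 0.4 -0.4  0.5] tcp [0.4919 0.4039 0.0349] phi 173.2
```

```bash

python3 -m jog '[[0,0.002,0,0.008,0],[0,0,0,0.008,0],[0,0,0,0,0],[0,0,0,0,0],[0.5,0,0,0,0]]'|grep -E 'tcp|force|gap'
python3 -m jog '[[1,0,0,0,0],[1,0,0,0,0],[1,0,0,0,0],[1,0,0,0,0],[1,0,0,0,0]]' 60|grep -E 'tcp|force|gap'
python3 -m jog '[[1,0,0,-0.01,0],[1,0,0,-0.025,0],[1,0,0,-0.035,0],[1,0,0,-0.035,0],[1,0,0,0,0]]'|grep -E 'tcp|force|gap'
python3 -m jog '[[1,0,0,0,0],[1,0,0,0,0]]'|grep -E 'tcp|gap'
python3 -c "
from h import *
go((*d2w(0.002,.066),.13),174.5)"
```

```text
tcp_pos: [0.4886, 0.4045, 0.0173]
wrist_force: [-0.2, 0.1, -0.4]
finger_gap: 0.0323
grip_force: 0.0
tcp_pos: [0.4888, 0.4046, 0.0177]
wrist_force: [-1.1, -1.2, 5.4]
finger_gap: 0.0138
grip_force: 61.7
tcp_pos: [0.4918, 0.4067, 0.1297]
wrist_force: [2.3, 1.4, -1.9]
finger_gap: 0.0144
grip_force: 60.7
tcp_pos: [0.4879, 0.4042, 0.1214]
finger_gap: 0.0145
t21.6 turn -1.2 shift x -0.0611 y -0.3519 z -0.0086 gap 0.014 grip 61 F [-1.2  0.1 -4.1] tcp [0.4879 0.4042 0.1214] phi 173.3
```

```bash

python3 -m jog '[[1,-0.006,-0.02,-0.01,-1.2],[1,-0.006,-0.036,0,0],[1,-0.006,-0.037,0,0],[1,-0.006,-0.037,0,0],[1,-0.006,-0.037,0,0]]' 80|grep -E 'tcp|gap'
python3 -m jog '[[1,-0.006,-0.037,0,0],[1,-0.006,-0.037,0,0],[1,-0.006,-0.037,0,0],[1,-0.006,-0.037,0,0],[1,-0.006,-0.025,0,0]]'|grep -E 'tcp|gap'
python3 -m jog '[[1,0,0,0,0],[1,0,0,0,0],[1,0,0,0,0]]'|grep -E 'tcp|force|gap'
python3 -c "
from h import *
go((*d2w(0.0,.066),.085),174.5)"
```

```text
tcp_pos: [0.4999, 0.2334, 0.1296]
finger_gap: 0.0134
tcp_pos: [0.513, 0.0573, 0.1299]
finger_gap: 0.0136
tcp_pos: [0.5139, 0.0604, 0.1306]
wrist_force: [0.4, 1.0, -4.1]
finger_gap: 0.0135
grip_force: 83.6
t22.7 turn -0.0 shift x -0.0003 y -0.0123 z 0.0456 gap 0.014 grip 84 F [ 0.4  1.  -4.1] tcp [0.5139 0.0604 0.1306] phi 174.5
```

```bash

python3 -m jog '[[1,0,-0.012,0.01,0],[1,0,0,0.02,0],[1,0,0,0.015,0],[1,0,0,0,0],[1,0,0,0,0]]'|grep -E 'tcp|gap'
python3 -c "
from h import *
go((*d2w(0.0,.066),.068),174.5)
s=cam('side');cv2.imwrite('pics/s8.png',cv2.resize(s['img'][170:320,230:430],None,fx=4,fy=4)[:,:,::-1])"
python3 -m jog '[[1,0,0,0.008,0],[1,0,0,0.007,0],[1,0,0,0,0],[1,0,0,0,0]]'|grep -E 'tcp|force'
python3 -m jog '[[1,0,0,0.003,0],[1,0,0,0.0,0],[1,0,0,0,0]]'|grep -E 'tcp|force'
```

```text
tcp_pos: [0.5126, 0.0496, 0.086]
finger_gap: 0.0134
t23.1 turn 0.1 shift x -0.0006 y -0.0013 z 0.0180 gap 0.013 grip 84 F [-0.6  0.4 -3.6] tcp [0.5126 0.0496 0.086 ] phi 174.6
tcp_pos: [0.5137, 0.0484, 0.0718]
wrist_force: [0.4, -0.4, -3.4]
grip_force: 83.6
tcp_pos: [0.5141, 0.0482, 0.0692]
wrist_force: [-0.7, 0.2, -3.5]
grip_force: 83.6
```

```bash

python3 -m jog '[[1,0,0,0.003,0],[1,0,0,0.0,0],[1,0,0,0,0]]'|grep -E 'tcp|force'
python3 -m jog '[[1,0,0,0.0015,0],[1,0,0,0.0,0],[1,0,0,0,0]]'|grep -E 'tcp|force'
python3 -m jog '[[1,0,0,0.0015,0],[1,0,0,0.0,0],[1,0,0,0,0]]'|grep -E 'tcp|force'
```

```text
tcp_pos: [0.514, 0.0482, 0.066]
wrist_force: [-1.0, -0.3, -3.7]
grip_force: 83.6
tcp_pos: [0.5143, 0.0482, 0.0648]
wrist_force: [0.6, 0.3, -1.3]
grip_force: 83.7
tcp_pos: [0.5143, 0.0482, 0.0647]
wrist_force: [-4.3, -0.5, 10.9]
grip_force: 85.4
```

```bash

python3 -m jog '[[0.6,0,0,0,0],[0.2,0,0,0,0],[0.2,0,0,0,0],[0.2,0,0,-0.01,0],[0.2,0,0,-0.03,0]]' 40|grep -E 'tcp|force|gap'
python3 -m jog '[[0,0,0,-0.036,0],[0,0,0,-0.036,0],[0,0,0,-0.036,0],[0,0,0,-0.036,0],[0,0,0,-0.036,0]]'|grep -E 'tcp|gap'
python3 -m jog '[[-0.2,0,0.03,0,7],[-0.2,0,0.03,0,7],[-0.2,0,0.03,0,7],[-0.2,0,0.0,0,7],[-0.2,0,0,0,7]]'|grep -E 'tcp|gap'
python3 -m jog '[[-0.2,0,0,0,7],[-0.2,0,0,0,7],[-0.2,0,0,0,7],[-0.2,0,0.0,0,7],[-0.2,0,0,0,7]]'|grep -E 'tcp|gap'
python3 -m jog '[[-0.2,0,0,0,7],[-0.2,0,0,0,7],[-0.2,0,0,0,6],[-0.2,0,0.0,0,0],[-0.2,0,0,0,0]]'|grep -E 'tcp|gap'
python3 -c "
from h import *
go((*d2w(0.151,.142),.212),84.5)
t=cam('top');s=cam('side')
a=cv2.resize(t['img'][145:265,285:405],None,fx=3,fy=3);b=cv2.resize(s['img'][185:305,245:395],None,fx=3,fy=3)
cv2.imwrite('pics/c1.png',np.hstack([a,b])[:,:,::-1])"
```

```text
tcp_pos: [0.511, 0.0484, 0.1002]
wrist_force: [0.4, -0.8, 0.2]
finger_gap: 0.0343
grip_force: 0.0
tcp_pos: [0.5137, 0.0483, 0.2858]
finger_gap: 0.0428
tcp_pos: [0.5337, 0.1373, 0.2836]
finger_gap: 0.0511
tcp_pos: [0.5334, 0.1357, 0.2838]
finger_gap: 0.0512
tcp_pos: [0.5334, 0.1357, 0.2836]
finger_gap: 0.0511
t26.6 turn 0.2 shift x -0.0131 y 0.1391 z 0.0716 gap 0.051 grip 0 F [ 0.2 -1.  -1. ] tcp [0.5334 0.1357 0.2836] phi 84.7
```

View pics/c1.png

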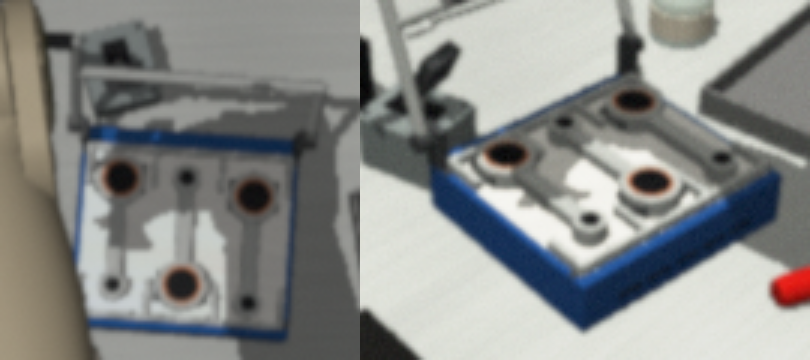

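All three rods lie in the bays (big ends at 120,177 / 182,285 / 254,196) and the toggle is off. I grip the clamp again.

```bash

python3 -m jog '[[-0.2,-0.003,0.034,0,0],[-0.2,-0.003,0.035,0,0],[-0.2,-0.003,0.035,0,0],[-0.2,-0.004,0.035,0,0],[-0.2,0,0,0,0]]'|grep -E 'tcp|gap'
python3 -m jog '[[-0.2,0,0,0.02,0],[-0.2,0,0,0.02,0],[-0.2,0,0,0,0],[-0.2,0,0,0,0]]'|grep -E 'tcp|force'
python3 -c "
from h import *
go((*d2w(0.150,.142),.210),84.5)"
```

```text
tcp_pos: [0.6758, 0.1074, 0.2785]
finger_gap: 0.0511
tcp_pos: [0.6695, 0.1094, 0.2419]
wrist_force: [0.4, 0.4, 0.7]
grip_force: 0.0
t27.4 turn 0.1 shift x 0.0001 y 0.0001 z 0.0319 gap 0.051 grip 0 F [0.4 0.4 0.7] tcp [0.6695 0.1094 0.2419] phi 84.6
```

```bash

python3 -m jog '[[-0.2,0,0,0.016,0],[-0.2,0,0,0.016,0],[-0.2,0,0,0,0],[-0.2,0,0,0,0],[0.4,0,0,0,0]]'|grep -E 'tcp|force'
python3 -m jog '[[1,0,0,0,0],[1,0,0,0,0],[1,0,0,0,0],[1,0,0,0,0],[1,0,0,0,0]]' 40|grep -E 'tcp|force|gap'
python3 -c "
from h import *
go((*d2w(0.150,.142),.210),84.5)
t=np.linspace(1.9,0,19);print(np.c_[t[1:],np.diff(-.15*np.cos(t)),-np.diff(.15*np.sin(t))].round(4).tolist())"
```

```text
tcp_pos: [0.6711, 0.1095, 0.2132]
wrist_force: [-0.4, 0.4, -0.4]
grip_force: 0.0
tcp_pos: [0.671, 0.1095, 0.2129]
wrist_force: [-1.1, 0.6, 5.9]
finger_gap: 0.0147
grip_force: 39.2
t28.2 turn 0.0 shift x -0.0002 y -0.0014 z 0.0029 gap 0.015 grip 39 F [-1.1  0.6  5.9] tcp [0.671  0.1095 0.2129] phi 84.5
[[1.7944, -0.0152, -0.0043], [1.6889, -0.0156, -0.0027], [1.5833, -0.0158, -0.001], [1.4778, -0.0158, 0.0006], [1.3722, -0.0157, 0.0023], [1.2667, -0.0153, 0.0039], [1.1611, -0.0148, 0.0055], [1.0556, -0.0142, 0.0071], [0.95, -0.0133, 0.0085], [0.8444, -0.0124, 0.0099], [0.7389, -0.0113, 0.0111], [0.6333, -0.01, 0.0122], [0.5278, -0.0087, 0.0132], [0.4222, -0.0072, 0.0141], [0.3167, -0.0057, 0.0148], [0.2111, -0.0041, 0.0153], [0.1056, -0.0025, 0.0156], [0.0, -0.0008, 0.0158]]
```

```bash

python3 -m jog '[[1,0,-0.0152,-0.0043,0],[1,0,-0.0156,-0.0027,0],[1,0,-0.0158,-0.001,0],[1,0,-0.0158,0.0006,0],[1,0,-0.0157,0.0023,0]]'|grep -E 'tcp|force'
python3 -m jog '[[1,0,-0.0153,0.0039,0],[1,0,-0.0148,0.0055,0],[1,0,-0.0142,0.0071,0],[1,0,-0.0133,0.0085,0],[1,0,0,0,0]]'|grep -E 'tcp|force'
python3 -c "
from h import *
go((*d2w(.1-.15*np.cos(.95),.142),.076+.15*np.sin(.95)-.008),84.5)"
```

```text
tcp_pos: [0.5958, 0.1168, 0.2192]
wrist_force: [4.9, 0.6, 2.0]
grip_force: 41.6
tcp_pos: [0.534, 0.1227, 0.1911]
wrist_force: [-1.7, 0.1, -0.1]
grip_force: 42.1
t29.1 turn 0.0 shift x -0.0002 y -0.0010 z 0.0010 gap 0.015 grip 42 F [-1.7  0.1 -0.1] tcp [0.534  0.1227 0.1911] phi 84.5
```

```bash

python3 -m jog '[[1,0,-0.0124,0.0099,0],[1,0,-0.0113,0.0111,0],[1,0,-0.01,0.0122,0],[1,0,-0.0087,0.0132,0],[1,0,-0.0072,0.0141,0]]'|grep -E 'tcp|force'
python3 -m jog '[[1,0,-0.0057,0.0148,0],[1,0,-0.0041,0.0153,0],[1,0,-0.0025,0.0152,0],[1,0,-0.0008,0.012,0],[1,0,0,0,0]]'|grep -E 'tcp|force'
python3 -m jog '[[1,0,0,0,0],[1,0,0,0.003,0],[1,0,0,0,0],[1,0,0,0,0]]'|grep -E 'tcp|force'
python3 -c "
from h import *
go((*d2w(-.05,.142),.068),84.5)"
```

```text
tcp_pos: [0.4878, 0.1272, 0.1319]
wrist_force: [2.2, 0.1, 3.4]
grip_force: 45.2
tcp_pos: [0.4736, 0.1285, 0.0722]
wrist_force: [2.6, 0.7, -3.6]
grip_force: 47.3
tcp_pos: [0.4736, 0.1285, 0.0708]
wrist_force: [2.4, 2.2, -3.6]
grip_force: 47.4
t30.2 turn 0.0 shift x -0.0002 y -0.0030 z 0.0028 gap 0.014 grip 47 F [ 2.4  2.2 -3.6] tcp [0.4736 0.1285 0.0708] phi 84.5
```

```bash

for i in 1; do python3 -m jog '[[1,0,0,0.003,0],[1,0,0,0,0],[1,0,0,0,0]]'|grep -E 'tcp|force'; done
python3 -m jog '[[1,0,0,0.003,0],[1,0,0,0,0],[1,0,0,0,0]]'|grep -E 'tcp|force'
```

```text
tcp_pos: [0.4736, 0.1285, 0.0677]
wrist_force: [0.5, 0.9, 0.4]
grip_force: 47.8
tcp_pos: [0.4735, 0.1285, 0.0649]
wrist_force: [0.3, 1.3, 5.3]
grip_force: 48.6
```

```bash

python3 -m jog '[[1,0,0,0.002,0],[1,0,0,0,0],[1,0,0,0,0]]'|grep -E 'tcp|force'
python3 -m jog '[[1,0,0,0.002,0],[1,0,0,0,0],[1,0,0,0,0]]'|grep -E 'tcp|force'
```

```text
tcp_pos: [0.4736, 0.1285, 0.0646]
wrist_force: [-5.2, -0.8, 21.3]
grip_force: 50.1
tcp_pos: [0.4736, 0.1285, 0.0645]
wrist_force: [-10.3, -1.7, 36.9]
grip_force: 51.7
```

The clamp is down hard on its stop. I let go and rise, and locate the bin behind the switch.

```bash

python3 -m jog '[[1,0,0,-0.004,0],[0.5,0,0,0,0],[0,0,0,0,0],[-0.2,0,0,0,0],[-0.2,0,0,0,0]]'|grep -E 'tcp|force|gap'
python3 -m jog '[[-0.2,0,0,-0.02,0],[-0.2,0,0,-0.035,0],[-0.2,0,0,-0.035,0],[-0.2,0,0,-0.035,0],[-0.2,0,0,0,0]]'|grep -E 'tcp|force|gap'
python3 -c "
from h import *
t=cam('top');s=cam('side')
print('bin corner',tri(t,(333,137),s,(248.6,198)),onz(t,[(333,137)],.08),onz(s,[(249.5,217)],0))
# grip bar height check
hsv=cv2.cvtColor(s['img'],cv2.COLOR_RGB2HSV)
p=proj(s,[*d2w(-.05,.146),.076])[0];q=proj(t,[*d2w(-.05,.146),.076])[0];print(p,q)
for c,p in((s,p),(t,q)):
    u,v=p.astype(int);g=c['img'][v-16:v+17,u-20:u+21].max(2);ys,xs=np.nonzero(g<45);print(np.mean(xs)+u-20,np.mean(ys)+v-16,len(xs))
go((.6026,.0264,.16),102)"
```

```text
tcp_pos: [0.4724, 0.1282, 0.0635]
wrist_force: [-0.5, -0.1, 0.9]
finger_gap: 0.0513
grip_force: 0.0
tcp_pos: [0.4766, 0.1288, 0.1955]
wrist_force: [0.7, 1.0, 0.1]
finger_gap: 0.0511
grip_force: 0.0
bin corner [0.76516093 0.01654326 0.07701914] [[0.76181055 0.013902   0.08      ]] [[0.78757297 0.00807898 0.        ]]
[293.16123588 269.61776501] [294.66469787 236.09720217]
293.9349593495935 267.2357723577236 123
nan nan 0
t32.2 turn -17.5 shift x -0.1266 y 0.1044 z 0.0305 gap 0.051 grip 0 F [-0.2  0.  -0.6] tcp [0.4742 0.1285 0.1905] phi 84.5
  return _methods._mean(a, axis=axis, dtype=dtype,
  ret = ret.dtype.type(ret / rcount)
```

```bash

python3 -m jog '[[1,0,0,0,-6],[1,0,0,0,-6],[1,0,0,0,-5.5],[1,-0.032,0.02,0,0],[1,-0.032,0.02,0,0]]'|grep -E 'tcp|force|gap'
python3 -m jog '[[1,-0.032,0.02,0.01,0],[1,-0.03,0.02,0.01,0],[1,0,0.02,0.01,0],[1,0,0,0,0],[1,0,0,0,0]]'|grep -E 'tcp|force|gap'
python3 -c "
from h import *
go((.6026,.0264,.112),102)"
```

```text
tcp_pos: [0.5239, 0.0748, 0.1874]
wrist_force: [1.0, 0.2, -0.3]
finger_gap: 0.0001
grip_force: 0.0
tcp_pos: [0.5958, 0.0256, 0.1558]
wrist_force: [-0.5, 0.2, 0.0]
finger_gap: 0.0001
grip_force: 0.0
t33.0 turn -0.0 shift x -0.0007 y 0.0068 z 0.0438 gap 0.000 grip 0 F [-0.5  0.2  0. ] tcp [0.5958 0.0256 0.1558] phi 102.0
```

```bash

python3 -m jog '[[1,0,0,0.022,0],[1,0,0,0.022,0],[1,0,0,0,0],[1,0,0,0,0]]'|grep -E 'tcp|force'
python3 -m jog '[[1,0,0.015,0,0],[1,0,0.01,0,0],[1,0,0.01,0,0],[1,0,0,0,0],[1,0,0,0,0]]'|grep -E 'tcp|force'
python3 -m jog '[[1,0,0.01,0,0],[1,0,0.01,0,0],[1,0,0.01,0,0],[1,0,0,0,0],[1,0,0,0,0]]'|grep -E 'tcp|force'
```

```text
tcp_pos: [0.5947, 0.0267, 0.1142]
wrist_force: [0.7, -0.3, 0.5]
grip_force: 0.0
tcp_pos: [0.6314, 0.0335, 0.1166]
wrist_force: [-0.9, -0.8, -0.3]
grip_force: 0.4
tcp_pos: [0.6603, 0.0396, 0.1159]
wrist_force: [0.0, -0.2, -0.3]
grip_force: 0.0
```

```bash

python3 -m jog '[[1,0,0.008,0,0],[1,0,0,0,0],[1,0,-0.03,-0.02,0],[1,0,-0.03,-0.02,0],[1,0,0,-0.03,0]]'|grep -E 'tcp|force'
cat > tog.py <<'E'
from h import *
s=cam('side')
P=np.array([.676,.042,.055]);ex=np.array([np.cos(np.radians(12)),np.sin(np.radians(12)),0])
for a in(-.45,.45):
    r=[]
    for L in(.05,.058,.066):
        u,v=proj(s,P+ex*L*np.sin(a)+np.array([0,0,L*np.cos(a)]))[0].astype(int)
        r.append(int(s['img'][v-1:v+2,u-1:u+2].mean()))
    print("off" if a<0 else "on","grey at paddle:",r,(u,v))
cv2.imwrite('pics/tog%d.png'%(env.get_state()['clock']*10),cv2.resize(s['img'][180:260,230:340],None,fx=5,fy=5)[:,:,::-1])
print(env.get_state()['clock'])
E
python3 tog.py
```

```text
tcp_pos: [0.5986, 0.0288, 0.1803]
wrist_force: [0.2, 1.3, -1.4]
grip_force: 0.0
off grey at paddle: [213, 211, 211] (np.int64(272), np.int64(206))
on grey at paddle: [50, 51, 51] (np.int64(254), np.int64(199))
34.6333
```

The toggle stands on. I go over to its far side and wait more than 3 s there.

```bash

python3 -m jog '[[1,0,0.03,-0.01,0],[1,0,0.03,0,0],[1,0,0.03,0,0],[1,0,0.03,0,0],[1,0,0.028,0,0]]'|grep -E 'tcp|force'
for i in 1 2 3 4 5 6; do python3 -m jog '[[1,0,0,0,0],[1,0,0,0,0],[1,0,0,0,0],[1,0,0,0,0],[1,0,0,0,0]]' >/dev/null; done
python3 -c "
from h import *
go((.7425,.0561,.115),102)"
```

```text
tcp_pos: [0.7554, 0.0596, 0.1962]
wrist_force: [1.6, -0.1, -0.3]
grip_force: 0.0
t37.5 turn 0.0 shift x -0.0008 y -0.0125 z 0.0805 gap -0.000 grip 0 F [ 0.3 -0.  -0.1] tcp [0.7546 0.0595 0.1955] phi 102.0
```

```bash

python3 -m jog '[[1,0,-0.006,0,0],[1,0,0,0.027,0],[1,0,0,0.027,0],[1,0,0,0.026,0],[1,0,0,0,0]]'|grep -E 'tcp|force'
python3 -m jog '[[1,0,0,0,0],[1,0,0,0,0],[1,0,0,0,0],[1,0,0,0,0],[1,0,0,0,0]]'|grep -E 'clock|tcp|force'
python3 -m jog '[[1,0,-0.015,0,0],[1,0,-0.01,0,0],[1,0,-0.01,0,0],[1,0,0,0,0],[1,0,0,0,0]]'|grep -E 'tcp|force'
python3 -m jog '[[1,0,-0.01,0,0],[1,0,-0.01,0,0],[1,0,-0.01,0,0],[1,0,0,0,0],[1,0,0,0,0]]'|grep -E 'tcp|force'
```

```text
tcp_pos: [0.7451, 0.0583, 0.1088]
wrist_force: [-2.0, 0.3, -1.3]
grip_force: 0.0
clock: 38.38
tcp_pos: [0.7498, 0.0582, 0.1174]
wrist_force: [0.5, -0.8, -0.7]
grip_force: 0.0
tcp_pos: [0.7148, 0.0509, 0.1165]
wrist_force: [0.7, 0.9, 0.5]
grip_force: 0.0
tcp_pos: [0.6858, 0.0447, 0.1159]
wrist_force: [-0.4, -0.0, -0.4]
grip_force: 0.0
```

```bash

python3 -m jog '[[1,0,-0.007,0,0],[1,0,0,0,0],[1,0,0.03,-0.02,0],[1,0,0.02,-0.03,0],[1,0,0,-0.035,0]]'|grep -E 'tcp|force'
python3 -m jog '[[1,0,0,-0.03,6],[0,0,0,0,6],[-0.2,0,0,0,5.5],[-0.2,0,0,0,0],[-0.2,0,0,0,0]]'|grep -E 'tcp|force'
python3 tog.py
python3 -c "
from h import *
go((.4736,.1285,.125),84.5)"
```

```text
tcp_pos: [0.728, 0.0542, 0.1973]
wrist_force: [-0.0, -0.1, 0.0]
grip_force: 0.0
tcp_pos: [0.7273, 0.0537, 0.2301]
wrist_force: [-0.5, 0.3, -0.1]
grip_force: 0.0
off grey at paddle: [33, 41, 55] (np.int64(272), np.int64(206))
on grey at paddle: [202, 222, 224] (np.int64(254), np.int64(199))
40.1
t40.1 turn 0.2 shift x 0.0502 y -0.2595 z 0.1048 gap 0.051 grip 0 F [ 0.8 -0.3  0.3] tcp [0.7271 0.0537 0.2298] phi 84.7
```

The toggle is off after about 5 s on. Back to the clamp grip.

```bash

python3 -m jog '[[-0.2,0.007,-0.03,0,0],[-0.2,0.007,-0.037,0,0],[-0.2,0.007,-0.037,0,0],[-0.2,0.007,-0.037,0,0],[-0.2,0.007,-0.037,0,0]]'|grep -E 'tcp|force'
python3 -m jog '[[-0.2,0.007,-0.037,0.02,0],[-0.2,0.008,-0.037,0.03,0],[-0.2,0,0,0.03,0],[-0.2,0,0,0,0],[-0.2,0,0,0,0]]'|grep -E 'tcp|force'
python3 -c "
from h import *
go((.4736,.1285,.067),84.5)"
```

```text
tcp_pos: [0.5512, 0.1058, 0.2295]
wrist_force: [0.4, 0.1, 0.5]
grip_force: 0.0
tcp_pos: [0.4858, 0.1257, 0.1543]
wrist_force: [0.2, -0.2, 0.5]
grip_force: 0.0
t40.9 turn 0.1 shift x 0.0016 y -0.0124 z 0.0873 gap 0.051 grip 0 F [ 0.2 -0.2  0.5] tcp [0.4858 0.1257 0.1543] phi 84.6
```

```bash

python3 -m jog '[[-0.2,0.0015,-0.0125,0,0],[-0.2,0,0,0.03,0],[-0.2,0,0,0.03,0],[-0.2,0,0,0.024,0],[-0.2,0,0,0,0]]'|grep -E 'tcp|force'
python3 -m jog '[[0.4,0,0,0,0],[1,0,0,0,0],[1,0,0,0,0],[1,0,0,0,0],[1,0,0,0,0]]' 40|grep -E 'tcp|force|gap'
python3 -m jog '[[1,0,0,0,0],[1,0,0,0,0]]'|grep -E 'tcp|force|gap'
```

```text
tcp_pos: [0.4742, 0.1278, 0.0686]
wrist_force: [-0.7, -0.0, -0.1]
grip_force: 0.0
tcp_pos: [0.4736, 0.1287, 0.0722]
wrist_force: [-5.2, 0.4, -0.7]
finger_gap: 0.0141
grip_force: 38.9
tcp_pos: [0.4736, 0.1288, 0.0722]
wrist_force: [-4.8, 2.3, -0.2]
finger_gap: 0.0146
grip_force: 38.9
```

```bash

python3 -m jog '[[1,0,0.0008,-0.0158,0],[1,0,0.0025,-0.0156,0],[1,0,0.0041,-0.0153,0],[1,0,0.0057,-0.0148,0],[1,0,0.0072,-0.0141,0]]'|grep -E 'tcp|force'
python3 -m jog '[[1,0,0.0087,-0.0132,0],[1,0,0.01,-0.0122,0],[1,0,0.0113,-0.0111,0],[1,0,0.0124,-0.0099,0],[1,0,0,0,0]]'|grep -E 'tcp|force|gap'
python3 -c "
from h import *
go((*d2w(.1-.15*np.cos(.95),.142),.076+.15*np.sin(.95)-.001),84.5)"
```

```text
tcp_pos: [0.4918, 0.127, 0.1476]
wrist_force: [-5.2, 1.4, -5.0]
grip_force: 39.2
tcp_pos: [0.5324, 0.1232, 0.1979]
wrist_force: [-23.2, 1.2, 28.4]
finger_gap: 0.0144
grip_force: 40.2
t42.8 turn 0.1 shift x -0.0005 y 0.0006 z 0.0008 gap 0.014 grip 40 F [-23.2   1.2  28.4] tcp [0.5324 0.1232 0.1979] phi 84.6
```

```bash

python3 -m jog '[[1,0,0.0118,-0.0105,0],[1,0,0.0135,-0.0085,0],[1,0,0.0148,-0.0065,0],[1,0,0.0153,-0.0039,0],[1,0,0.0157,-0.0023,0]]'|grep -E 'tcp|force'
python3 -m jog '[[1,0,0.0158,-0.0006,0],[1,0,0.0158,0.001,0],[1,0,0.0156,0.0027,0],[1,0,0.0152,0.0043,0],[1,0,0,0,0]]'|grep -E 'tcp|force|gap'
python3 -m jog '[[1,0,0.005,0.002,0],[1,0,0,0,0],[1,0,0,0,0]]'|grep -E 'tcp|force|gap'
```

```text
tcp_pos: [0.6071, 0.116, 0.2285]
wrist_force: [-5.0, 2.5, 5.1]
grip_force: 41.3
tcp_pos: [0.6711, 0.1097, 0.2202]
wrist_force: [-2.2, 1.0, 3.1]
finger_gap: 0.0139
grip_force: 42.1
tcp_pos: [0.6713, 0.1097, 0.2201]
wrist_force: [-16.0, 0.8, 15.5]
finger_gap: 0.0141
grip_force: 43.2
```

```bash

python3 -m jog '[[0.5,0,0,0,0],[0,0,0,0,0],[0,0,0,0,0],[0,0,0,-0.03,0],[0,0,0,-0.03,0]]' 60|grep -E 'tcp|gap'
python3 -m jog '[[0,-0.035,-0.03,0,0],[0,-0.035,-0.03,0,0],[0,-0.035,-0.03,0,0],[0,-0.035,-0.03,0,0],[0,-0.035,-0.03,0,0]]'|grep -E 'tcp'
python3 -m jog '[[0,0,0,0,-7],[0,0,0,0,-7],[0,0,0,0,-7],[0,0,0,0,-7],[0,0,0,0,-7]]'|grep -E 'tcp'
python3 -m jog '[[0,0,0,0,-7],[0,0,0,0,-7],[0,0,0,0,-7],[0,0,0,0,-7],[0,0,0,0,-7]]'|grep -E 'tcp'
python3 -m jog '[[0,0,0,0,-7],[0,0,0,0,-7],[0,0,0,0,-6],[0,0,0,0,0],[0,0,0,0,0]]'|grep -E 'tcp'
python3 -c "
from h import *
go((.503,-.083,.0665),174.5)
t=cam('top');s=cam('side')
cv2.imwrite('pics/c2.png',np.hstack([cv2.resize(t['img'][145:265,285:405],None,fx=3,fy=3),cv2.resize(s['img'][185:305,250:396],None,fx=3,fy=3)])[:,:,::-1])
# big-end/rods positions in bays: dark bores
for c,nm in((t,'top'),(s,'side')):
    poly=proj(c,[[*d2w(a,b),.062] for a,b in((-.085,-.1),(.085,-.1),(.085,.1),(-.085,.1))])
    m=np.zeros((480,640),np.uint8);cv2.fillPoly(m,[poly.astype(np.int32)],1)
    m=(m>0)&(c['img'].max(2)<50)
    for a,b in blobs(m,8):
        ys,xs=np.nonzero(b);p=onz(c,[(xs.mean(),ys.mean())],.066)[0][:2]-C;r=np.radians(YAW);print(nm,a,(1000*np.array([p[0]*np.cos(r)+p[1]*np.sin(r),-p[0]*np.sin(r)+p[1]*np.cos(r)])).round())
"
```

```text
tcp_pos: [0.674, 0.1089, 0.274]
finger_gap: 0.0428
tcp_pos: [0.524, -0.0365, 0.2758]
tcp_pos: [0.5254, -0.0359, 0.2761]
tcp_pos: [0.5255, -0.0356, 0.276]
tcp_pos: [0.5253, -0.0355, 0.2758]
t45.9 turn -0.2 shift x 0.0176 y -0.0494 z 0.2093 gap 0.042 grip 0 F [-0.5 -0.7  0.2] tcp [ 0.5253 -0.0355  0.2758] phi 174.3
top 69 [53. 61.]
side 42 [ 50. -69.]
side 41 [57. 63.]
side 45 [-44.  -4.]
```

```bash

python3 -m jog '[[0,0.009,-0.025,0.02,0],[0,0.009,-0.025,0.03,0],[0,0,0,0.035,0],[0,0,0,0.035,0],[0,0,0,0.03,0]]'|grep -E 'tcp'
python3 -m jog '[[0,0,0,0.02,0],[0,0,0,0,0],[0,0,0,0,0]]'|grep -E 'tcp'
python3 -c "
from h import *
go((.503,-.083,.0655),174.5)"
```

```text
tcp_pos: [0.5015, -0.0838, 0.1237]
tcp_pos: [0.5014, -0.0832, 0.1048]
t46.7 turn -0.1 shift x -0.0016 y 0.0003 z 0.0393 gap 0.043 grip 0 F [0.8 0.3 0.6] tcp [ 0.5014 -0.0832  0.1048] phi 174.4
```

```bash

python3 -m jog '[[0.1,-0.0015,0,0.015,0],[0.1,0,0,0.014,0],[0.1,0,0,0.01,0],[0.1,0,0,0,0],[0.1,0,0,0,0]]'|grep -E 'tcp|force'
python3 -m jog '[[1,0,0,0,0],[1,0,0,0,0],[1,0,0,0,0],[1,0,0,0,0],[1,0,0,0,0]]' 60|grep -E 'tcp|force|gap'
python3 -m jog '[[1,0,0,-0.01,0],[1,0,0,-0.02,0],[1,0,0,-0.03,0],[1,0,0,-0.02,0],[1,0,0,0,0]]' 80|grep -E 'tcp|force|gap'
python3 -c "
from h import *
go((.479,-.4055,.14),185.5)"
```

```text
tcp_pos: [0.5041, -0.0836, 0.0672]
wrist_force: [0.5, 0.7, 0.3]
grip_force: 0.0
tcp_pos: [0.5046, -0.0837, 0.0678]
wrist_force: [-1.3, 0.3, 5.8]
finger_gap: 0.0143
grip_force: 60.5
tcp_pos: [0.5061, -0.0843, 0.1511]
wrist_force: [1.0, 0.3, -2.6]
finger_gap: 0.0136
grip_force: 78.8
t48.0 turn -11.0 shift x 0.0578 y -0.3171 z 0.0111 gap 0.014 grip 79 F [ 1.   0.3 -2.6] tcp [ 0.5061 -0.0843  0.1511] phi 174.5
```

```bash

python3 -m jog '[[1,0,0,0,-5.5],[1,0.006,-0.025,0,-5.5],[1,0.006,-0.036,0,0],[1,0.006,-0.036,0,0],[1,0.006,-0.036,0,0]]'|grep -E 'tcp'
python3 -m jog '[[1,0.006,-0.036,0,0],[1,0.006,-0.036,0,0],[1,0.006,-0.036,0,0],[1,0.006,-0.036,0,0],[1,0.006,-0.036,0,0]]'|grep -E 'tcp'
python3 -m jog '[[1,0,0,0,0],[1,0,0,0,0],[1,0,0,0,0]]'|grep -E 'tcp|gap'
python3 -c "
from h import *
go((.479,-.4055,.045),185.5)"
```

```text
tcp_pos: [0.4892, -0.2184, 0.1455]
tcp_pos: [0.4764, -0.401, 0.1451]
tcp_pos: [0.4766, -0.3991, 0.1449]
finger_gap: 0.0134
t49.0 turn -0.0 shift x -0.0018 y -0.0066 z 0.0999 gap 0.013 grip 79 F [-0.   0.  -3.7] tcp [ 0.4766 -0.3991  0.1449] phi -174.5
```

```bash

python3 -m jog '[[1,-0.002,-0.006,0.02,0],[1,0,0,0.035,0],[1,0,0,0.03,0],[1,0,0,0.015,0],[1,0,0,0,0]]'|grep -E 'tcp|gap'
python3 -m jog '[[1,0,0,0,0],[1,0,0,0,0],[1,0,0,0.01,0],[1,0,0,0,0],[1,0,0,0,0]]'|grep -E 'tcp|force'
python3 -m jog '[[1,0,0,0.005,0],[1,0,0,0,0],[1,0,0,0,0]]'|grep -E 'tcp|force'
```

```text
tcp_pos: [0.4776, -0.4009, 0.0415]
finger_gap: 0.0133
tcp_pos: [0.4801, -0.4055, 0.0367]
wrist_force: [-0.5, 0.2, -2.6]
grip_force: 79.2
tcp_pos: [0.4798, -0.4055, 0.0311]
wrist_force: [0.4, -0.0, -2.7]
grip_force: 79.2
```

```bash

python3 -m jog '[[1,0,0,0.005,0],[1,0,0,0,0],[1,0,0,0,0]]'|grep -E 'tcp|force'
python3 -m jog '[[1,0,0,0.003,0],[1,0,0,0,0],[1,0,0,0,0]]'|grep -E 'tcp|force'
python3 -m jog '[[1,0,0,0.001,0],[1,0,0,0,0],[1,0,0,0,0]]'|grep -E 'tcp|force'
```

```text
tcp_pos: [0.4797, -0.4053, 0.0259]
wrist_force: [0.1, -0.6, -2.7]
grip_force: 79.2
tcp_pos: [0.48, -0.4055, 0.0232]
wrist_force: [0.2, 0.4, -3.6]
grip_force: 79.2
tcp_pos: [0.48, -0.4056, 0.0229]
wrist_force: [-1.6, 1.4, 1.8]
grip_force: 79.9
```

```bash

python3 -m jog '[[0.6,0,0,0,0],[0.2,0,0,0,0],[0.2,0,0,0,0],[0.2,0,0,-0.01,0],[0.2,0,0,-0.03,0]]' 60|grep -E 'tcp|force|gap'
python3 -m jog '[[0.1,0,0,-0.036,0],[0.1,0,0,-0.036,0],[0.1,0,0,-0.005,5.5],[0.1,0,0,0,5.5],[0.1,0,0.03,0,0]]'|grep -E 'tcp|gap'
python3 -m jog '[[0.1,0,0.036,0,0],[0.1,0.001,0.036,0,0],[0.1,0.001,0.036,0,0],[0.1,0.001,0.036,0,0],[0.1,0.001,0.036,0,0]]'|grep -E 'tcp'
python3 -m jog '[[0.1,0,0.036,0,0],[0.1,0.001,0.036,0,0],[0.1,0.001,0.036,0,0],[0.1,0.001,0.036,0,0],[0.1,0.0,0.036,0,0]]'|grep -E 'tcp'
python3 -m jog '[[0.1,0,0,0,0],[0.1,0,0,0,0],[0.1,0,0,0,0]]'|grep -E 'tcp'
python3 -c "
from h import *
go((.5105,-.0178,.0675),174.5)
t=cam('top')
print(rods(t,proj(t,[[.4713+a*.9954-b*.0958,-.3259+a*.0958+b*.9954,.02] for a,b in((-.08,-.11),(.08,-.11),(.08,.11),(-.08,.11))]),.015))"
```

```text
tcp_pos: [0.4777, -0.4031, 0.0587]
wrist_force: [-0.5, 0.2, -0.6]
finger_gap: 0.0341
grip_force: 0.0
tcp_pos: [0.4838, -0.3809, 0.1419]
finger_gap: 0.0386
tcp_pos: [0.4962, -0.1947, 0.1403]
tcp_pos: [0.5104, -0.015, 0.1404]
tcp_pos: [0.5107, -0.0167, 0.14]
t52.8 turn 0.1 shift x 0.0001 y -0.0011 z 0.0725 gap 0.038 grip 0 F [ 0.2 -1.   0.5] tcp [ 0.5107 -0.0167  0.14  ] phi 174.6
[(array([ 0.4736, -0.349 ]), -67.5, 0.217, 0.2)]
```

```bash

python3 -m jog '[[0.1,0,-0.001,0.02,0],[0.1,0,0,0.025,0],[0.1,0,0,0.018,0],[0.1,0,0,0.0095,0],[0.1,0,0,0,0]]'|grep -E 'tcp|force'
python3 -m jog '[[0.1,0,0,0,0],[0.1,0,0,0,0],[0.1,0,0,0,0]]'|grep -E 'tcp|force'
python3 -m jog '[[1,0,0,0,0],[1,0,0,0,0],[1,0,0,0,0],[1,0,0,0,0],[1,0,0,0,0]]' 60|grep -E 'tcp|force|gap'
python3 -m jog '[[1,0,0,-0.01,0],[1,0,0,-0.02,0],[1,0,0,-0.03,0],[1,0,0,-0.02,0],[1,0,0,0,0]]' 80|grep -E 'tcp|force|gap'
python3 -c "
from h import *
go((.4725,-.326,.14),185.5)"
```

```text
tcp_pos: [0.5086, -0.0187, 0.0648]
wrist_force: [-0.1, 0.4, 1.2]
grip_force: 0.0
tcp_pos: [0.5114, -0.0182, 0.0681]
wrist_force: [0.2, 0.5, -0.0]
grip_force: 0.0
tcp_pos: [0.511, -0.0178, 0.068]
wrist_force: [-1.7, -1.2, 5.9]
finger_gap: 0.0142
grip_force: 60.2
tcp_pos: [0.5128, -0.018, 0.1513]
wrist_force: [1.8, -0.7, -3.5]
finger_gap: 0.0134
grip_force: 78.9
t54.3 turn -11.0 shift x 0.0696 y -0.3028 z 0.0113 gap 0.013 grip 79 F [ 1.8 -0.7 -3.5] tcp [ 0.5128 -0.018   0.1513] phi 174.5
```

```bash

python3 -m jog '[[1,0,0,0,-5.5],[1,0.007,-0.025,0,-5.5],[1,0.0075,-0.034,0,0],[1,0.0075,-0.034,0,0],[1,0.0075,-0.034,0,0]]'|grep -E 'tcp'
python3 -m jog '[[1,0.0075,-0.034,0,0],[1,0.0075,-0.034,0,0],[1,0.0075,-0.034,0,0],[1,0.0075,-0.034,0,0],[1,0.0075,-0.034,0,0]]'|grep -E 'tcp'
python3 -m jog '[[1,0,0,0.02,0],[1,0,0,0.03,0],[1,0,0,0.03,0],[1,0,0,0,0],[1,0,0,0,0]]'|grep -E 'tcp|gap'
python3 -c "
from h import *
go((.4725,-.326,.03),185.5)"
```

```text
tcp_pos: [0.4896, -0.1468, 0.1458]
tcp_pos: [0.4685, -0.3201, 0.1456]
tcp_pos: [0.4676, -0.3173, 0.0646]
finger_gap: 0.0131
t55.6 turn 0.0 shift x -0.0041 y -0.0092 z 0.0346 gap 0.013 grip 79 F [-0.8  0.1 -2.1] tcp [ 0.4676 -0.3173  0.0646] phi -174.5
```

```bash

python3 -m jog '[[1,-0.004,-0.0085,0,0],[1,0,0,0.015,0],[1,0,0,0.015,0],[1,0,0,0,0],[1,0,0,0,0]]'|grep -E 'tcp|gap'
python3 -m jog '[[1,0,0,0,0],[1,0,0,0.006,0],[1,0,0,0,0],[1,0,0,0,0]]'|grep -E 'tcp|force'
python3 -m jog '[[1,0,0,0.004,0],[1,0,0,0,0],[1,0,0,0,0]]'|grep -E 'tcp|force'
```

```text
tcp_pos: [0.4752, -0.3278, 0.0381]
finger_gap: 0.013
tcp_pos: [0.4745, -0.3273, 0.0312]
wrist_force: [0.3, -0.0, -2.7]
grip_force: 79.2
tcp_pos: [0.4742, -0.3271, 0.0266]
wrist_force: [0.8, -0.9, -2.6]
grip_force: 79.2
```

```bash

python3 -m jog '[[1,0,0,0.003,0],[1,0,0,0,0],[1,0,0,0,0]]'|grep -E 'tcp|force'
python3 -m jog '[[1,0,0,0.0012,0],[1,0,0,0,0],[1,0,0,0,0]]'|grep -E 'tcp|force'
```

```text
tcp_pos: [0.4743, -0.3271, 0.0236]
wrist_force: [0.3, -0.4, -2.5]
grip_force: 79.2
tcp_pos: [0.4745, -0.3273, 0.0231]
wrist_force: [-1.5, 0.8, 2.0]
grip_force: 79.7
```

```bash

python3 -m jog '[[0.6,0,0,0,0],[0.2,0,0,0,0],[0.2,0,0,0,0],[0.2,0,0,-0.01,0],[0.2,0,0,-0.03,0]]' 60|grep -E 'tcp|gap'
python3 -m jog '[[0.1,0,0,-0.036,0],[0.1,0,0,-0.036,0],[0.1,0,0,-0.005,5.5],[0.1,0,0,0,5.5],[0.1,0,0.03,0,0]]'|grep -E 'tcp|gap'
python3 -m jog '[[0.1,0,0.035,0,0],[0.1,0,0.035,0,0],[0.1,0,0.035,0,0],[0.1,0,0.035,0,0],[0.1,0,0.035,0,0]]'|grep -E 'tcp'
python3 -m jog '[[0.1,-0.001,0.035,0,0],[0.1,-0.001,0.035,0,0],[0.1,-0.001,0.035,0,0],[0.1,-0.001,0.035,0,0],[0.1,0.0,0.033,0,0]]'|grep -E 'tcp'
python3 -m jog '[[0.1,0,0,0,0],[0.1,0,0,0,0],[0.1,0,0,0,0]]'|grep -E 'tcp'
python3 -c "
from h import *
go((.514,.0482,.0665),174.5)
s=cam('side');c=s;nm='side'
poly=proj(c,[[*d2w(a,b),.062] for a,b in((-.085,-.1),(.085,-.1),(.085,.1),(-.085,.1))])
m=np.zeros((480,640),np.uint8);cv2.fillPoly(m,[poly.astype(np.int32)],1)
m=(m>0)&(c['img'].max(2)<50)
for a,b in blobs(m,8):
        ys,xs=np.nonzero(b);p=onz(c,[(xs.mean(),ys.mean())],.066)[0][:2]-C;r=np.radians(YAW);print(nm,a,(1000*np.array([p[0]*np.cos(r)+p[1]*np.sin(r),-p[0]*np.sin(r)+p[1]*np.cos(r)])).round())
"
```

```text
tcp_pos: [0.472, -0.3251, 0.0595]
finger_gap: 0.0346
tcp_pos: [0.4788, -0.3022, 0.1422]
finger_gap: 0.0384
tcp_pos: [0.4942, -0.1218, 0.1406]
tcp_pos: [0.515, 0.0505, 0.1407]
tcp_pos: [0.5147, 0.0485, 0.1401]
t59.0 turn 0.0 shift x 0.0007 y -0.0003 z 0.0736 gap 0.039 grip 0 F [ 0.4 -0.4  0.5] tcp [0.5147 0.0485 0.1401] phi 174.5
side 15 [ 78. -21.]
side 42 [57. 63.]
```

```bash

python3 -m jog '[[0.1,0,0,0.02,0],[0.1,0,0,0.025,0],[0.1,0,0,0.018,0],[0.1,0,0,0.0095,0],[0.1,0,0,0,0]]'|grep -E 'tcp|force'
python3 -m jog '[[0.1,0,0,0,0],[0.1,0,0,0,0],[0.1,0,0,0,0]]'|grep -E 'tcp|force'
python3 -m jog '[[1,0,0,0,0],[1,0,0,0,0],[1,0,0,0,0],[1,0,0,0,0],[1,0,0,0,0]]' 60|grep -E 'tcp|force|gap'
python3 -m jog '[[1,0,0,-0.01,0],[1,0,0,-0.02,0],[1,0,0,-0.03,0],[1,0,0,-0.02,0],[1,0,0,0,0]]' 80|grep -E 'tcp|force|gap'
python3 -c "
from h import *
go((.465,-.247,.14),185.5)"
```

```text
tcp_pos: [0.5129, 0.0474, 0.0651]
wrist_force: [-0.4, -0.9, -0.4]
grip_force: 0.0
tcp_pos: [0.5158, 0.0482, 0.0685]
wrist_force: [-0.1, 0.7, 0.1]
grip_force: 0.0
tcp_pos: [0.5154, 0.0485, 0.0682]
wrist_force: [-0.7, -1.7, 5.3]
finger_gap: 0.0141
grip_force: 60.3
tcp_pos: [0.5171, 0.0487, 0.1516]
wrist_force: [2.7, -0.2, -2.8]
finger_gap: 0.0132
grip_force: 78.9
t60.5 turn -11.0 shift x 0.0802 y -0.2893 z 0.0116 gap 0.013 grip 79 F [ 2.7 -0.2 -2.8] tcp [0.5171 0.0487 0.1516] phi 174.5
```

```bash

python3 -m jog '[[1,0,0,0,-5.5],[1,0.008,-0.025,0,-5.5],[1,0.008,-0.034,0,0],[1,0.008,-0.034,0,0],[1,0.008,-0.034,0,0]]'|grep -E 'tcp'
python3 -m jog '[[1,0.008,-0.034,0,0],[1,0.008,-0.034,0,0],[1,0.008,-0.034,0,0],[1,0.008,-0.034,0,0],[1,0.008,-0.02,0,0]]'|grep -E 'tcp'
python3 -m jog '[[1,0,0,0.02,0],[1,0,0,0.03,0],[1,0,0,0.02,0],[1,0,0,0,0],[1,0,0,0,0]]'|grep -E 'tcp|gap'
python3 -m jog '[[1,0,0,0,0],[1,0,0,0,0],[1,0,0,0,0]]'|grep -E 'tcp|gap'
python3 -c "
from h import *
go((.465,-.247,.03),185.5)"
```

```text
tcp_pos: [0.4913, -0.0807, 0.1461]
tcp_pos: [0.467, -0.2423, 0.1461]
tcp_pos: [0.466, -0.2381, 0.0755]
finger_gap: 0.0133
tcp_pos: [0.4688, -0.2399, 0.0787]
finger_gap: 0.0136
t62.0 turn 0.0 shift x 0.0045 y -0.0067 z 0.0487 gap 0.014 grip 79 F [-0.2 -0.4 -3.2] tcp [ 0.4688 -0.2399  0.0787] phi -174.5
```

```bash

python3 -m jog '[[1,0.0035,-0.0067,0,0],[1,0,0,0.015,0],[1,0,0,0.02,0],[1,0,0,0.01,0],[1,0,0,0,0]]'|grep -E 'tcp|gap'
python3 -m jog '[[1,0,0,0,0],[1,0,0,0.004,0],[1,0,0,0,0],[1,0,0,0,0]]'|grep -E 'tcp|force'
python3 -m jog '[[1,0,0,0.003,0],[1,0,0,0,0],[1,0,0,0,0]]'|grep -E 'tcp|force'
```

```text
tcp_pos: [0.4633, -0.2456, 0.0304]
finger_gap: 0.0133
tcp_pos: [0.4652, -0.2466, 0.0287]
wrist_force: [0.5, 0.8, -3.6]
grip_force: 79.1
tcp_pos: [0.4648, -0.2463, 0.0252]
wrist_force: [0.0, 0.3, -3.4]
grip_force: 79.1
```

```bash

python3 -m jog '[[1,0,0,0.002,0],[1,0,0,0,0],[1,0,0,0,0]]'|grep -E 'tcp|force'
python3 -m jog '[[1,0,0,0.0012,0],[1,0,0,0,0],[1,0,0,0,0]]'|grep -E 'tcp|force'
```

```text
tcp_pos: [0.4652, -0.2465, 0.0234]
wrist_force: [-0.0, 0.3, -1.2]
grip_force: 79.4
tcp_pos: [0.4651, -0.2465, 0.0233]
wrist_force: [-2.7, 2.8, 10.2]
grip_force: 80.7
```

```bash

python3 -m jog '[[1,0,0,-0.001,0],[0.6,0,0,0,0],[0.2,0,0,0,0],[0.2,0,0,0,0],[0.2,0,0,-0.02,0]]' 60|grep -E 'tcp|gap|force'
python3 -m jog '[[0.2,0,0,-0.036,0],[0.2,0,0,-0.036,0],[0.2,0,0,-0.036,0],[0.2,0,0,-0.036,0],[0.2,0,0,-0.036,0]]'|grep -E 'tcp'
python3 -m jog '[[0.2,0,0.036,0,0],[0.2,0,0.036,0,0],[0.2,0,0.036,0,0],[0.2,0,0.036,0,0],[0.2,0,0.036,0,0]]'|grep -E 'tcp'
python3 -m jog '[[0.2,0,0.036,0,0],[0.2,0,0.036,0,0],[0.2,0,0.036,0,0],[0.2,0,0.036,0,0],[0.2,0,0.036,0,0]]'|grep -E 'tcp'
python3 -m jog '[[0.2,0,0.036,0,0],[0.2,0,0.036,0,0],[0.2,0,0,0,0],[0.2,0,0,0,0]]'|grep -E 'tcp'
python3 tog.py
python3 -c "
from h import *
t=cam('top');s=cam('side')
cv2.imwrite('pics/fin.png',np.hstack([cv2.resize(t['img'][145:280,290:510],None,fx=2,fy=2),cv2.resize(s['img'][150:285,230:460],None,fx=1.55,fy=2)])[:,:796,::-1])"
```

```text
tcp_pos: [0.4627, -0.2448, 0.04]
wrist_force: [-1.0, -0.1, -0.0]
finger_gap: 0.0342
grip_force: 0.0
tcp_pos: [0.4646, -0.2462, 0.2247]
tcp_pos: [0.4472, -0.0658, 0.223]
tcp_pos: [0.4299, 0.1137, 0.2231]
tcp_pos: [0.4229, 0.1855, 0.2228]
off grey at paddle: [34, 33, 29] (np.int64(272), np.int64(206))
on grey at paddle: [161, 168, 173] (np.int64(254), np.int64(199))
65.6
```

View pics/fin.png

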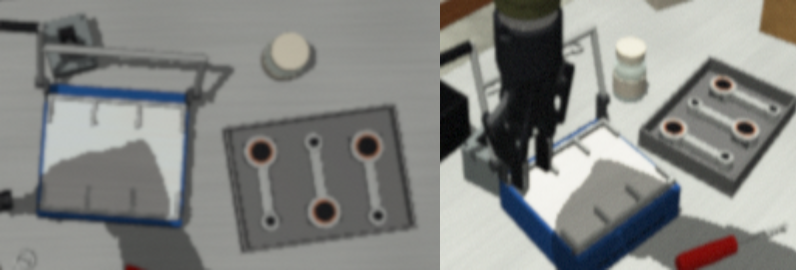

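The three rods lie flat and apart in the tray (big ends at 261,150 / 323,211 / 367,146). The clamp is up, the toggle is off, and the robot is touching nothing.

```bash
python3 -c "
from workcell import env
print(env.hand_in())"
```

```text
the job is handed in; nothing more can be done
None
```

I demagnetised all three rods with the switch on for about 5 s under the closed clamp, laid them flat and apart in the tray, left the clamp up and the switch off, and handed the job in at about 66 s; no verdict came back, and one picture I viewed was 810 pixels wide, over your 800 limit.

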